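Rack the roller retainer plates under the keeper

ROBOT

A 6-joint arm with a two-finger parallel gripper is mounted at the origin on the work surface. World frame = base frame: x ahead of the robot, y to its left, z up, the work surface at z = 0. Lengths are in mm, angles in degrees, forces in N, time in s.
With the tool pointing down it reaches from about 350 to 850 mm from the base axis. Payload 8.1 kg.
Tool frame: the origin (TCP) lies at the very end of the fingers, on their centre line; the grasp point (between the pads) lies 19 mm behind it; z points along the fingers, y is the direction in which the jaws open and shut (so a half turn about z gives the same grasp; the last joint's range is limited). The gripper opens to 85 mm and grips with 20 to 120 N. Pads are 22 mm wide; open, the fingers measure 114 mm over their backs; the gripper's body (76 mm by 85 mm) begins 54 mm behind the grasp point. The pads swing forward as they close: fully open they stand 13 mm farther back than shut.
Start: joints at [-78.117, 7.471, 85.268, -0, 87.261, -4.893], TCP at [173.201, -574.462, 204.192] pointing down, gripper open.
Joint ranges: [-169.43, 169.43], [-51.17, 129.36], [1.28, 143.12], [-76.62, 256.62], [0, 156.53], [-152.29, 152.29]. Speed limits (degrees/s): [136.94, 136.94, 159.86, 180, 180, 180].

INTERFACE

Orientations are given as [roll, pitch, yaw] about the fixed x, y, z axes, in that order (R = Rz(yaw) Ry(pitch) Rx(roll)).
In Python, from bench import r, eyes gives the robot as it stands. The module is installed in compiled form; this text tells all that it offers.
- The arm moves only by the tool play_rows, never from a script. Its argument "deltas" is a list of rows, each a list of 3 entries, a list of its own where there are three numbers: the shift along the tool's x, y, z in m, then the turn, a rotation vector about the tool's x, y, z in rad, then the closure, from 0 (fully open) to 1 (shut). A call has 1 to 8 rows; each row shifts and turns the pose as measured when the row begins, along the tool's axes as they then stand; what a row does not reach is not made up. A row lasts 1/8 s, in which the tool goes at most 62.5 mm and 10.7 degrees, less where a joint would pass 70% of its speed; a pose out of reach is approached as far as the arm can. A call with a gripper value outside its range is refused whole. The fingers move at their own pace and stop on an object; "force" is the grip in N (left out, the last holds). Time passes only in rows, so rows that do not move let the fingers close. It gives the time, the measured TCP pose, the force and the opening at its end, in the units of the state.
- r.sense(): the state, without advancing time (a new reading comes with each control period).
- eyes.snapshot(name): name is "scene" or "side" or "wrist"; returns the picture (480x640x3 uint8, red, green, blue); there is no depth.
- eyes.get_calibration(name): a dict with "mtx" (3x3 intrinsics, pixels), "R" (3x3) and "t" (3): a world point X has camera coordinates R X + t; the wrist camera has in their place "T_tool_cam" (4x4, takes a point from camera to tool coordinates, whose origin is the TCP and whose axes are the flange's). Camera axes: x right, y down, z forward; pixel columns grow to the right and rows downward; lengths in mm; the calibration is good to about 2 mm. A picture is of the moment at which its call begins: read the wrist's pose just before it. get_calibration takes no time and is no camera call.
- r.hand_in(): hands the job in, once; it reports no verdict.
The state is a dict: "time": time; "joint_pos": joint angles; "qd": joint speeds; "joint_efforts": joint torques, N m; "tool_pos": TCP position; "tcp_rot": TCP orientation; "ft_force": force on the tool from outside, world axes, zero at the start; "wrist_torque": the same for the moment, N m; "finger_gap": finger opening in mm.
Only numpy, scipy, OpenCV 4.12 (cv2) and the standard library are available. Lean on these libraries where they do the work, as an engineer would, in place of code of your own. Each camera call takes 0.05 s, during which the arm holds its last target. There are 200 camera calls.

TASK

Pull the rack's black knob fully out until it clicks, so that the keeper tongue clears the pad. Then stack every rectangular retainer plate on the bench flat and squarely on the rack's pad, edges flush and long sides along the pad, and set the top cap with its grip bar upright and just as squarely on top of them. Last, push the knob fully home so that the tongue reaches over the pile; leave the bushing, sleeve, seal caps, wrench and round flange where they are.

Things in the scene. Friction and masses are not known exactly. Their poses are not given: they have to be found in the camera images.
- rack: grey plate rack fixed to the bench. Origin on the bench surface right under the centre of its pad, own z up. A base plate 8 mm thick (own x -55 to 55 mm, own y -65 to 155 mm) carries the raised grey pad (66 mm in x by 90 mm in y, the same outline as the plates, its top 20 mm above the bench, centred on the origin) and a housing block (x -25 to 25, y 100 to 140, 116 mm high) through which the keeper slides along own y
- pad (a point): centre of the top of the rack's pad (20 mm above the bench), axes as those of the rack: the pile is built up from here, long sides along the rack's own y
- keeper (a joint): travel of the keeper slide in m: 0 = home (its steel tongue reaches over the edge of the pad), 0.060 = fully out (the knob drawn away from the housing along the rack's own +y, the pad clear). A spring detent snaps it to whichever end is nearer: about 7 N to move it at most, hardest 12 to 20 mm from either end, mid point at 30 mm; once past the middle it goes on by itself to within 2 mm of the end. It starts home
- knob (a point): centre of the black cylindrical knob of the keeper, 30 mm in diameter, 26 mm long along the rack's own y, 100 mm above the bench on a 12 mm shaft; moves with the keeper; at home its inner face is 42 mm from the housing. It lies at rack own y 195 mm (home) to 255 mm (out)
- tongue_tip (a point): middle of the end of the keeper's flat steel tongue (30 mm wide, 8 mm thick, underside 96 mm and top 104 mm above the bench). Home: at rack own y 30 mm, so that it overhangs the pile's end by 15 mm and clears the bar of a well placed cap by 16 mm; fully out: at y 90 mm. The fullest pile (six plates and cap) reaches to 4 mm under it
- plate0: dark steel retainer plate, flat rectangular block 66 x 90 x 10 mm (own x, y, z; long side along own y), plain but for flush black marks of the holes on top, about 0.4 kg, lying flat on the bench; origin at the centre of its underside as it starts; either face may be up in the pile. Six such plates exist, four to six are present in a run
- plate1: dark steel retainer plate, flat rectangular block 66 x 90 x 10 mm (own x, y, z; long side along own y), plain but for flush black marks of the holes on top, about 0.4 kg, lying flat on the bench; origin at the centre of its underside as it starts; either face may be up in the pile. Six such plates exist, four to six are present in a run
- plate2: dark steel retainer plate, flat rectangular block 66 x 90 x 10 mm (own x, y, z; long side along own y), plain but for flush black marks of the holes on top, about 0.4 kg, lying flat on the bench; origin at the centre of its underside as it starts; either face may be up in the pile. Six such plates exist, four to six are present in a run
- plate3: dark steel retainer plate, flat rectangular block 66 x 90 x 10 mm (own x, y, z; long side along own y), plain but for flush black marks of the holes on top, about 0.4 kg, lying flat on the bench; origin at the centre of its underside as it starts; either face may be up in the pile. Six such plates exist, four to six are present in a run
- plate4: dark steel retainer plate, flat rectangular block 66 x 90 x 10 mm (own x, y, z; long side along own y), plain but for flush black marks of the holes on top, about 0.4 kg, lying flat on the bench; origin at the centre of its underside as it starts; either face may be up in the pile. Six such plates exist, four to six are present in a run
- plate5: dark steel retainer plate, flat rectangular block 66 x 90 x 10 mm (own x, y, z; long side along own y), plain but for flush black marks of the holes on top, about 0.4 kg, lying flat on the bench; origin at the centre of its underside as it starts; either face may be up in the pile. Six such plates exist, four to six are present in a run
- cap: dark steel top cap: flat block 66 x 90 x 12 mm (own x, y, z; long side along own y) with a bright upright grip bar in the middle of its top, 20 mm (x) by 28 mm (y), rising from 12 to 40 mm above the underside; about 0.6 kg; origin at the centre of its underside
- bushing: brass bushing standing on end, 44 mm diameter, 40 mm high; origin at the centre of its underside; not part of the job
- sleeve: black rubber roller sleeve standing on end, 72 mm diameter, 70 mm high; origin at the centre of its underside; not part of the job
- seal0: blue seal cap, 42 mm diameter, 20 mm high; origin at the centre of its underside; not part of the job
- seal1: blue seal cap, 42 mm diameter, 20 mm high; origin at the centre of its underside; not part of the job
- wrench: steel wrench 180 mm long, lying along own x; origin under its middle; not part of the job
- flange: dark round flange ring, 80 mm diameter, 12 mm thick, lying flat; origin at the centre of its underside; not part of the job
There are look-alikes about, which are no part of the job. Of the things that look like the cap, take the one that is farthest to the robot's right at the start. What is shaped like the plate2 but orange is not meant.

How it is judged:
By the outcome, as a careful person would: the job done as asked, in the order asked, and still so for the second after the job is handed in, with the robot touching nothing.
Of plate0, plate1, plate2, plate3, plate4, plate5 only 4 to 6 are there at a start; the rules pass over those that are not, and their reading is None.
At some moment in a run one of plate0, plate1, plate2, plate3, plate4, plate5, cap may be knocked a few centimetres aside while the robot is not near it.
It also fails if it takes over 210 s, if anything falls off the work surface, if the arm or the gripper's body presses on something with over 40 N, if the wrist force passes 120 N, or if a joint passes its speed limit or range.

## Working session

There is one attempt and no reset: what is moved stays moved. The work goes in short steps, Python scripts to look and compute and a tool call to move; the robot and the scene stay as the last step left them, time stands still between calls to the robot, and variables do not carry over. Pictures are saved under pics/ and viewed, about 12 in all and at most 16, crops included, and the job is handed in when it is done.

Besides the shell and the picture viewer there is one more tool, called after "Call:" as name(argument=value, ...) on one line, values as JSON. play_rows: Moves the arm, as the interface text tells. Its arguments: {"type":"object","properties":{"deltas":{"type":"array"},"force":{"type":"number"}},"required":["deltas"]}

```bash
mkdir -p pics; ls
python3 - <<'E'
from bench import r, eyes
import cv2, numpy as np
np.set_printoptions(suppress=True,precision=4)
print(r.sense())
for n in ["scene","side","wrist"]:
    im=eyes.snapshot(n); cv2.imwrite(f"pics/{n}0.png",im[...,::-1])
    print(n,eyes.get_calibration(n))
E
```

```text
pics
{'time': 0.0, 'joint_pos': array([-78.118 ,   7.516 ,  85.3293,  -0.0007,  87.2617,  -4.8941]), 'qd': array([-0.0033,  0.0319, -0.0159,  0.0664,  0.0687,  0.058 ]), 'joint_efforts': array([  0.0003, -56.9401, -50.0547,  -0.0001,   0.0147,  -0.    ]), 'tool_pos': array([ 173.0613, -573.8703,  203.1341]), 'tcp_rot': array([-179.8933,   -0.0084,   16.7762]), 'ft_force': array([-0.5815, -0.6064, -0.5507]), 'wrist_torque': array([-0.0016,  0.0046, -0.0047]), 'finger_gap': 85.22292179081373}
scene {'mtx': array([[539.807 ,   0.    , 325.5566],
       [  0.    , 539.807 , 241.0184],
       [  0.    ,   0.    ,   1.    ]]), 'R': array([[-0.2256,  0.9742,  0.0052],
       [ 0.6759,  0.1603, -0.7194],
       [-0.7016, -0.1588, -0.6946]]), 't': array([  -6.5455, -302.875 , 1890.7006])}
side {'mtx': array([[574.9026,   0.    , 313.493 ],
       [  0.    , 574.9026, 240.9922],
       [  0.    ,   0.    ,   1.    ]]), 'R': array([[-0.7488, -0.6627,  0.0146],
       [-0.5201,  0.5738, -0.6327],
       [ 0.4109, -0.4813, -0.7743]]), 't': array([ 434.1006,  245.6189, 1366.9929])}
wrist {'mtx': array([[405.9725,   0.    , 316.1193],
       [  0.    , 405.9725, 240.8673],
       [  0.    ,   0.    ,   1.    ]]), 'T_tool_cam': array([[   0.0008,   -0.9535,   -0.3014,   77.4215],
       [   1.    ,    0.0009,   -0.0003,   -0.4191],
       [   0.0006,   -0.3014,    0.9535, -170.3852],
       [   0.    ,    0.    ,    0.    ,    1.    ]])}
```

View pics/scene0.png

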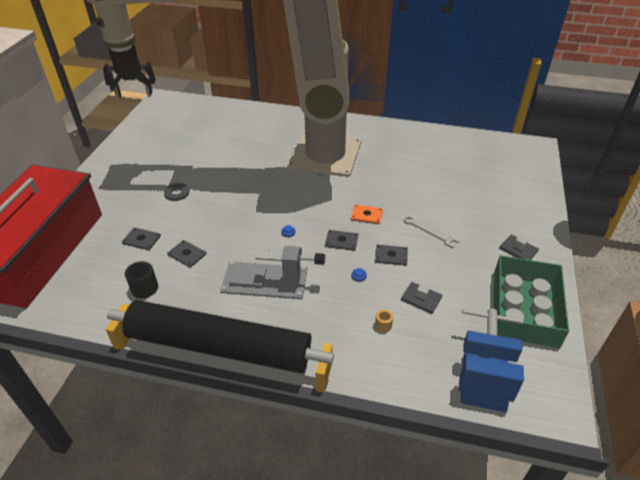

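View pics/side0.png

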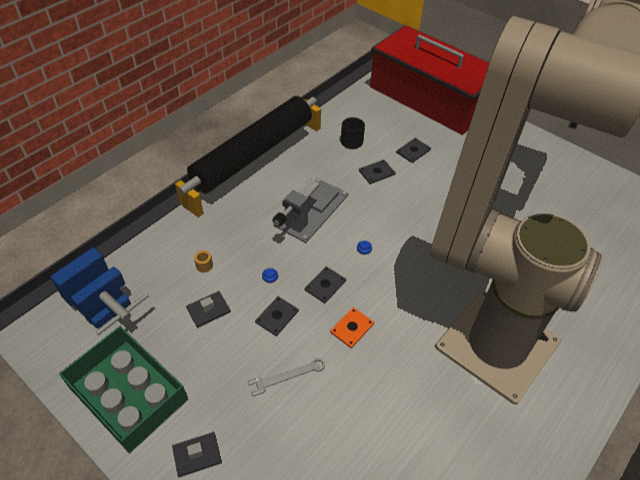

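The scene view shows four dark plates at about (141,238), (186,253), (342,240) and (391,254), plus an orange one at (367,213) that is not meant. There are two cap-like things, at (422,297) and (518,247). The robot's right is toward the image's left (−y), so the cap at (422,297) should be the one; I'll confirm that in a crop. The rack is at (265,278), with its knob at (319,259).

```bash
cat > h.py <<'E'
from bench import r, eyes
import cv2, numpy as np
from scipy.spatial.transform import Rotation as Ro
np.set_printoptions(suppress=True,precision=2)
def cam(n,s=None):
    c=eyes.get_calibration(n)
    if n!="wrist": return c["mtx"],c["R"].T,-c["R"].T@c["t"]
    s=s or r.sense(); T=np.eye(4); T[:3,:3]=Ro.from_euler('xyz',s["tcp_rot"],degrees=True).as_matrix(); T[:3,3]=s["tool_pos"]
    M=T@c["T_tool_cam"]; return c["mtx"],M[:3,:3],M[:3,3]
def ray(C,px,z):
    px=np.atleast_2d(np.asarray(px,float)); K,R,o=C
    d=np.c_[px,np.ones(len(px))]@np.linalg.inv(K).T@R.T
    return (o+d*((z-o[2])/d[:,2])[:,None])[:,:2]
def proj(C,X):
    K,R,o=C; q=(np.atleast_2d(X)-o)@R@K.T; return q[:,:2]/q[:,2:]
def rect(pts):
    (c,(w,h),a)=cv2.minAreaRect(pts.astype(np.float32))
    if w>h: w,h,a=h,w,a+90
    # a: direction of short side (own x); long dir = a+90
    return np.array(c),w,h,(a+90)%180   # centre, short, long, angle of the short axis (own x)
def blob(mask,seed):
    n,l,st,ce=cv2.connectedComponentsWithStats(mask.astype(np.uint8))
    ys,xs=np.nonzero(l); i=np.argmin((xs-seed[0])**2+(ys-seed[1])**2); m=(l==l[ys[i],xs[i]]).astype(np.uint8)
    return max(cv2.findContours(m,cv2.RETR_EXTERNAL,cv2.CHAIN_APPROX_NONE)[0],key=cv2.contourArea)[:,0]
E
python3 - <<'E'
from h import *
im=cv2.imread("pics/scene0.png"); g=im.max(2)
C=cam("scene")
for n,s in dict(A=(141,238),B=(186,253),Cc=(342,240),D=(391,254),cap=(422,297),cap2=(518,247),orange=(367,213)).items():
    m=(g<105) if n!="orange" else (im[...,2]>180)&(im[...,0]<90)
    b=blob(m,s); p=ray(C,b,8); print(n,rect(p), len(b))
S=cam("side")
# two-ray points on rack: knob, housing top
print("knob", ray(C,(319,259),100),ray(S,(279,220),100),"housing top",ray(C,(291,250),116),ray(S,(301,196),116))
print("pad ctr",ray(C,(257,277),20),ray(S,(327,196),20))
for n,x,y in dict(seal0=(288,231),seal1=(359,274)).items() if 0 else []: pass
a=cv2.resize(im[225:330,200:460],None,fx=3,fy=3,interpolation=cv2.INTER_CUBIC)
b=cv2.imread("pics/side0.png"); b=cv2.resize(b[170:330,180:380][:80],None,fx=3.9,fy=3.0)
cv2.imwrite("pics/crop1.png",np.vstack([a,b[:240,:780]]))
E
```

```text
A (array([ 545.03, -417.92]), 71.37117004394531, 93.17017364501953, 85.66310119628906) 82
B (array([ 571.27, -265.06]), 70.15360260009766, 93.80300903320312, 69.10248565673828) 79
Cc (array([416.34, 149.93]), 72.82567596435547, 88.69731903076172, 93.70814228057861) 89
D (array([442.7 , 298.83]), 71.8846435546875, 86.73118591308594, 95.51121997833252) 93
cap (array([580.84, 397.98]), 72.80252838134766, 89.43661499023438, 72.5585708618164) 103
cap2 (array([477.67, 670.02]), 187.56703186035156, 394.32989501953125, 0.1660107970237732) 575
orange (array([282.1 , 201.52]), 64.16606140136719, 87.71113586425781, 90.9347864985466) 87
knob [[592.88 126.21]] [[590.33 123.58]] housing top [[593.24  52.43]] [[595.42  34.22]]
pad ctr [[621.17 -38.19]] [[602.55 -83.44]]
```

View pics/crop1.png

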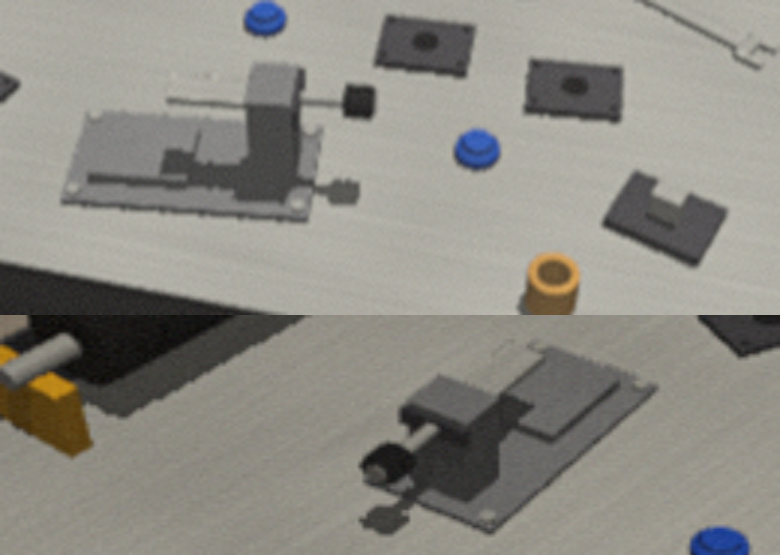

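The crop confirms that (422,297), world about (581,398), is a dark block with a bright upright bar. The other candidate, cap2, is about 270 mm farther left. The rack's +y points roughly along world +y. Next I'll take the rack pose from its base corners.

Run:
```python
from h import *
C=cam("scene"); p=ray(C,[(220.7,291),(229,262.3),(307.3,267),(302.7,296.5)],8)
print(p); c=(p[0]+p[1]+p[2]+p[3])/4; d=(p[2]+p[3]-p[0]-p[1])/2; print(c,np.linalg.norm(d),np.linalg.norm(p[0]-p[1]),np.degrees(np.arctan2(d[1],d[0])))
u=d/np.linalg.norm(d); print("origin",c-45*u, "knob",c+150*u)
s=r.sense(); print(Ro.from_euler('xyz',s["tcp_rot"],degrees=True).as_matrix())
```

```text
[[ 680.59 -120.2 ]
 [ 576.43 -135.67]
 [ 543.63   80.8 ]
 [ 649.08   95.5 ]]
[612.43 -19.89] 218.4627271084389 105.29603862813275 98.46353991925083
origin [619.06 -64.4 ] knob [590.36 128.48]
[[ 0.96  0.29 -0.  ]
 [ 0.29 -0.96  0.  ]
 [ 0.   -0.   -1.  ]]
```

```bash
cat > plan.py <<'E'
from h import *
import sys
def plan(x,y,z,yaw,n,s=None,clo=None):
    """print n rows from the present pose to a tool-down pose (straight line, even turn)"""
    s=s or r.sense(); p=s["tool_pos"]; R=Ro.from_euler('xyz',s["tcp_rot"],degrees=True)
    G=Ro.from_euler('xyz',[180,0,yaw],degrees=True); w=(R.inv()*G).as_rotvec()
    step=(np.array([x,y,z])-p)/n; out=[]
    for k in range(n):
        Rk=R*Ro.from_rotvec(w*k/n); out.append([list(np.round(Rk.inv().apply(step)/1000,4)),list(np.round(w/n,3))])
    print("dist",np.linalg.norm(step)*n,"turn",np.degrees(w))
    for o in out: print(str([[float(v) for v in q] for q in o])[1:-1])
if __name__=="__main__":
    a=[float(v) for v in sys.argv[1:]]; plan(*a[:4],int(a[4]))
E
python3 plan.py 605 25 230 98.5 16
```

```text
dist 738.9459256213231 turn [ -0.06  -0.06 -81.72]
[0.0367, -0.0281, -0.0016], [-0.0, -0.0, -0.089]
[0.039, -0.0247, -0.0016], [-0.0, -0.0, -0.089]
[0.041, -0.0211, -0.0016], [-0.0, -0.0, -0.089]
[0.0428, -0.0174, -0.0016], [-0.0, -0.0, -0.089]
[0.0441, -0.0135, -0.0016], [-0.0, -0.0, -0.089]
[0.0452, -0.0095, -0.0016], [-0.0, -0.0, -0.089]
[0.0458, -0.0055, -0.0016], [-0.0, -0.0, -0.089]
[0.0461, -0.0014, -0.0016], [-0.0, -0.0, -0.089]
[0.0461, 0.0028, -0.0017], [-0.0, -0.0, -0.089]
[0.0456, 0.0069, -0.0017], [-0.0, -0.0, -0.089]
[0.0449, 0.0109, -0.0017], [-0.0, -0.0, -0.089]
[0.0437, 0.0148, -0.0017], [-0.0, -0.0, -0.089]
[0.0422, 0.0187, -0.0017], [-0.0, -0.0, -0.089]
[0.0404, 0.0224, -0.0017], [-0.0, -0.0, -0.089]
[0.0382, 0.0259, -0.0017], [-0.0, -0.0, -0.089]
[0.0358, 0.0292, -0.0017], [-0.0, -0.0, -0.089]
```

Call:
play_rows(deltas=[[[0.037,-0.028,-0.002],[0,0,-0.09],0],[[0.039,-0.025,-0.002],[0,0,-0.09],0],[[0.041,-0.021,-0.002],[0,0,-0.09],0],[[0.043,-0.017,-0.002],[0,0,-0.09],0],[[0.044,-0.013,-0.002],[0,0,-0.09],0],[[0.045,-0.01,-0.002],[0,0,-0.09],0],[[0.046,-0.006,-0.002],[0,0,-0.09],0],[[0.046,-0.001,-0.002],[0,0,-0.09],0]], force=40)

```text
time: 1.15
tool_pos: [389.1, -263.8, 217.2]
tcp_rot: [-179.7, -0.2, 59.0]
ft_force: [0.1, -0.3, 0.0]
finger_gap: 85.5
```

Call:
play_rows(deltas=[[[0.046,0.003,-0.002],[0,0,-0.09],0],[[0.046,0.007,-0.002],[0,0,-0.09],0],[[0.045,0.011,-0.002],[0,0,-0.09],0],[[0.044,0.015,-0.002],[0,0,-0.09],0],[[0.042,0.019,-0.002],[0,0,-0.09],0],[[0.04,0.022,-0.002],[0,0,-0.09],0],[[0.038,0.026,-0.002],[0,0,-0.09],0],[[0.036,0.029,-0.002],[0,0,-0.09],0]])

```text
time: 2.15
tool_pos: [598.9, 54.9, 233.1]
tcp_rot: [-179.9, -0.3, 101.7]
ft_force: [0.5, -0.4, 0.1]
finger_gap: 85.6
```

Run:
```python
from h import *
s=r.sense(); print(s["time"],s["tool_pos"],s["tcp_rot"],s["qd"])
cv2.imwrite("pics/w1.png",eyes.snapshot("wrist")[...,::-1])
```

```text
2.15 [598.89  54.91 233.1 ] [-179.86   -0.32  101.65] [ 32.03  34.2  -38.09  -0.09   3.48 -10.44]
```

View pics/w1.png

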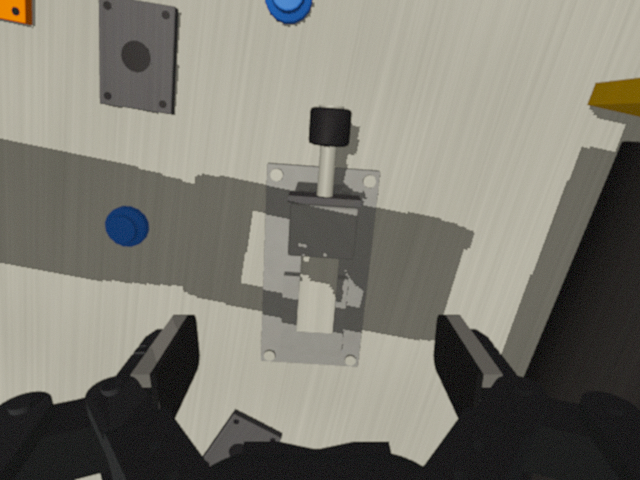

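The wrist view shows the rack with base corners at about (267,163), (380,170), (358,366) and (261,362), and the knob at (330,126). The pad shows at (315,310). Plate C is at the top left.

Run:
```python
from h import *
s=dict(tool_pos=np.array([598.89,54.91,233.1]),tcp_rot=[-179.86,-.32,101.65])
C=cam("wrist",s); p=ray(C,[(267,163),(380,170),(358,366),(261,362)],8)
d=((p[0]+p[1])-(p[2]+p[3]))/2;c=p.mean(0);u=d/np.linalg.norm(d)
print(p,np.linalg.norm(d),np.linalg.norm(p[0]-p[1]),np.linalg.norm(p[2]-p[3]),"yaw",np.degrees(np.arctan2(d[1],d[0]))-90,"origin",c-45*u,"knob",c+150*u)
im=cv2.imread("pics/w1.png"); b=blob(im.max(2)[:300]<60,(330,126)); print(b.min(0),b.max(0))
x0,x1=b[:,0].min(),b[:,0].max();y0,y1=b[:,1].min(),b[:,1].max()
print("knob",ray(C,[((x0+x1)/2,(y0+y1)/2)],104),ray(C,[(x0,126),(x1,126)],100))
print(r.sense()["tool_pos"],r.sense()["tcp_rot"])
```

```text
[[ 545.63   77.27]
 [ 653.91   92.87]
 [ 684.1  -125.07]
 [ 576.11 -142.31]] 220.8551013777834 109.39208946253397 109.35543341092202 yaw 7.895319655251683 origin [621.12 -68.88] knob [594.33 124.27]
[310 108] [350 146]
knob [[594.64 124.13]] [[580.52 121.81]
 [608.74 127.65]]
[600.58  59.87 232.83] [-179.95   -0.49  102.08]
```

```bash
python3 plan.py 594.4 124.2 81 97.9 6
```

```text
dist 165.01133562981846 turn [-0.06 -0.49  4.18]
[0.0105, 0.0013, 0.0254], [-0.0, -0.001, 0.012]
[0.0105, 0.0011, 0.0254], [-0.0, -0.001, 0.012]
[0.0106, 0.001, 0.0254], [-0.0, -0.001, 0.012]
[0.0106, 0.0009, 0.0254], [-0.0, -0.001, 0.012]
[0.0107, 0.0007, 0.0253], [-0.0, -0.001, 0.012]
[0.0107, 0.0006, 0.0253], [-0.0, -0.001, 0.012]
```

Call:
play_rows(deltas=[[[0.0105,0.001,0.025],[0,-0.001,0.012],0],[[0.0105,0.001,0.025],[0,-0.001,0.012],0],[[0.0105,0.001,0.025],[0,-0.001,0.012],0],[[0.0105,0.001,0.025],[0,-0.001,0.012],0],[[0.0105,0.001,0.025],[0,-0.001,0.012],0],[[0.0105,0.001,0.025],[0,-0.001,0.012],0],[[0,0,0],[0,0,0],0],[[0,0,0],[0,0,0],0]])

```text
time: 3.2
tool_pos: [593.7, 127.3, 77.0]
tcp_rot: [-179.7, -0.1, 98.1]
ft_force: [-0.2, -0.1, 0.1]
finger_gap: 85.4
```

```bash
python3 plan.py 594.4 124.2 81 97.9 1
```

```text
dist 5.100270022168972 turn [-0.27 -0.11  0.16]
[-0.0031, 0.0002, -0.004], [-0.005, -0.002, 0.003]
```

Call:
play_rows(deltas=[[[-0.003,0,-0.003],[0,0,0],0.6],[[0,0,0],[0,0,0],1],[[0,0,0],[0,0,0],1],[[0,0,0],[0,0,0],1],[[0,0,0],[0,0,0],1],[[0,0,0],[0,0,0],1]], force=60)

```text
time: 3.95
tool_pos: [596.6, 123.0, 88.8]
tcp_rot: [179.9, -0.1, 98.0]
ft_force: [-0.3, 0.5, -0.3]
finger_gap: 0.2
```

Call:
play_rows(deltas=[[[0.01,0,0],[0,0,0],1],[[0.01,0,0],[0,0,0],1],[[0.01,0,0],[0,0,0],1],[[0.01,0,0],[0,0,0],1],[[0.01,0,0],[0,0,0],1],[[0.005,0,0],[0,0,0],1],[[0.002,0,0],[0,0,0],1],[[0,0,0],[0,0,0],1]])

```text
time: 4.95
tool_pos: [587.2, 184.3, 87.6]
tcp_rot: [-180.0, -0.1, 98.1]
ft_force: [-0.4, -0.3, -0.2]
finger_gap: -0.2
```

```bash
python3 plan.py 594.4 124.2 81 97.9 1
```

```text
dist 60.924963389053495 turn [-0.03 -0.09  0.17]
[-0.0606, -0.0013, 0.0065], [-0.001, -0.002, 0.003]
```

The fingers shut on nothing, with the gap at 0. I'll look before doing anything else.

Run:
```python
from h import *
s=r.sense(); print(s["time"],s["tool_pos"],s["tcp_rot"],s["finger_gap"])
w=eyes.snapshot("wrist")[...,::-1]; sc=eyes.snapshot("scene")[...,::-1]; sd=eyes.snapshot("side")[...,::-1]
cv2.imwrite("pics/w2f.png",w);cv2.imwrite("pics/sc2.png",sc);cv2.imwrite("pics/sd2.png",sd)
a=cv2.resize(sc[150:330,200:420],(400,300)); b=cv2.resize(sd[130:280,200:400],(400,300))
print(proj(cam("side"),[[594.5,124.2,100]]),proj(cam("scene"),[[594.5,124.2,100]]))
cv2.imwrite("pics/m2.png",np.vstack([np.hstack([a,b]),np.hstack([cv2.resize(w,(400,300)),np.zeros((300,400,3),np.uint8)])]))
```

```text
4.95 [587.23 184.34  87.64] [-179.97   -0.09   98.07] -0.17316511777766735
[[277.66 219.31]] [[318.09 259.31]]
```

View pics/m2.png

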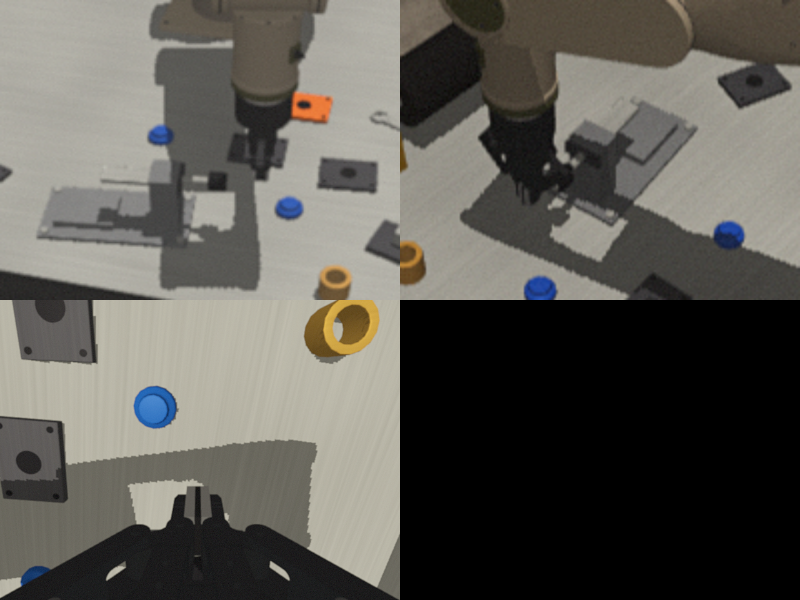

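Run:
```python
from h import *
s=r.sense(); P=s["tool_pos"]
for n in ["scene","side","wrist"]: print(n,proj(cam(n),[P,P+[0,0,13]]))
print("knob",[proj(cam(n),[[594.5,124.2,100]]) for n in ["scene","side","wrist"]])
a=cv2.imread("pics/sd2.png"); b=cv2.imread("pics/sc2.png")
cv2.imwrite("pics/m3.png",np.hstack([cv2.resize(b[220:300,260:380],None,fx=3.3,fy=4,interpolation=2),cv2.resize(a[180:260,230:330],None,fx=4,fy=4,interpolation=2)]))
```

```text
scene [[341.37 264.55]
 [341.5  261.04]]
side [[263.48 237.15]
 [263.2  233.84]]
wrist [[315.43 290.45]
 [315.36 303.11]]
knob [array([[318.09, 259.31]]), array([[277.66, 219.31]]), array([[312.71, 418.13]])]
```

View pics/m3.png

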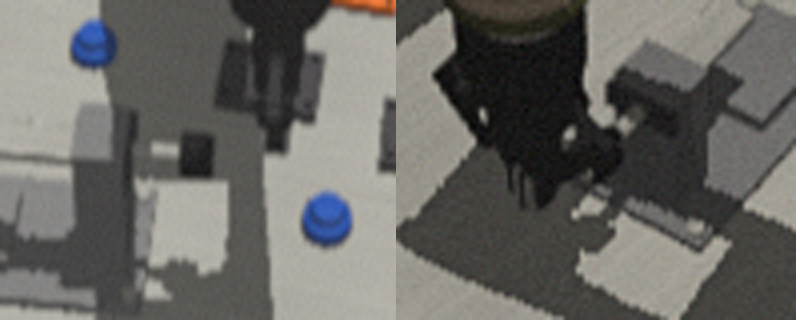

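The picture shows the knob untouched and still home at (319,259). The shut fingertips sit about 6 px above where the TCP projects, in both the scene and side views. So the real tips end roughly 20–25 mm behind the stated TCP, and the fingers rode up over the knob. I'll grip about 28 mm lower.

Call:
play_rows(deltas=[[[0,0,0.008],[0,0,0],0],[[0,0,0.01],[0,0,0],0],[[0,0,0.008],[0,0,0],0],[[0,0,0.003],[0,0,0],0],[[0,0,0],[0,0,0],0],[[0,0,0],[0,0,0],0],[[0,0,0],[0,0,0],0]])

```text
time: 5.98
tool_pos: [587.0, 183.2, 56.0]
tcp_rot: [-179.9, -0.1, 98.0]
ft_force: [0.9, 0.7, 0.2]
finger_gap: 85.5
```

```bash
python3 plan.py 594.4 124.2 59 97.9 4;python3 -c "
from h import *
print(r.sense()['tool_pos'],r.sense()['finger_gap'])"
```

```text
dist 59.5850316496228 turn [-0.09 -0.08  0.09]
[-0.0149, -0.0002, -0.0008], [-0.0, -0.0, 0.0]
[-0.0149, -0.0002, -0.0008], [-0.0, -0.0, 0.0]
[-0.0149, -0.0002, -0.0008], [-0.0, -0.0, 0.0]
[-0.0149, -0.0002, -0.0008], [-0.0, -0.0, 0.0]
[587.01 183.25  55.97] 85.4804417145471
```

Call:
play_rows(deltas=[[[-0.015,0,0],[0,0,0],0],[[-0.018,0,0],[0,0,0],0],[[-0.015,0,0],[0,0,0],0],[[-0.006,0,0],[0,0,0],0],[[-0.001,0,0],[0,0,0],0],[[0,0,0],[0,0,0],0.5]])

```text
time: 6.72
tool_pos: [595.9, 123.6, 56.7]
tcp_rot: [-180.0, -0.1, 97.9]
ft_force: [-0.8, 0.2, -0.4]
finger_gap: 70.1
```

Call:
play_rows(deltas=[[[0,0,0],[0,0,0],1],[[0,0,0],[0,0,0],1],[[0,0,0],[0,0,0],1],[[0,0,0],[0,0,0],1]], force=60)

```text
time: 7.22
tool_pos: [593.9, 124.2, 57.1]
tcp_rot: [-179.8, -0.0, 98.0]
ft_force: [5.1, -1.7, -3.0]
finger_gap: 28.1
```

The knob is gripped, with a gap of 28 mm. Now I'll pull.

Call:
play_rows(deltas=[[[0.01,0,0],[0,0,0],1],[[0.01,0,0],[0,0,0],1],[[0.01,0,0],[0,0,0],1],[[0.01,0,0],[0,0,0],1],[[0.01,0,0],[0,0,0],1],[[0.006,0,0],[0,0,0],1],[[0.003,0,0],[0,0,0],1],[[0.002,0,0],[0,0,0],1]])

```text
time: 8.22
tool_pos: [586.0, 183.3, 57.1]
tcp_rot: [-179.8, 0.5, 98.0]
ft_force: [0.4, -9.7, 2.3]
finger_gap: 28.1
```

Call:
play_rows(deltas=[[[0.004,0,0],[0,0,0],1],[[0.003,0,0],[0,0,0],1]])

```text
time: 8.48
tool_pos: [586.0, 182.9, 57.1]
tcp_rot: [-179.7, 1.1, 97.8]
ft_force: [-0.7, -9.9, 3.0]
finger_gap: 27.8
```

The knob travelled 59.6 mm and is now against the stop with about 10 N, so it is fully out. I'll release it, rise, and look straight down over the pad.

Call:
play_rows(deltas=[[[0,0,0],[0,0,0],0],[[0,0,0],[0,0,0],0],[[0,0,0],[0,0,0],0],[[0,0,-0.03],[0,0,0],0],[[0,0,-0.04],[0,0,0],0],[[0,0,-0.03],[0,0,0],0],[[0,0,-0.01],[0,0,0],0]])

```text
time: 9.35
tool_pos: [584.8, 185.2, 167.5]
tcp_rot: [-179.5, 1.1, 97.9]
ft_force: [-0.4, -0.1, 0.6]
finger_gap: 85.4
```

```bash
python3 plan.py 621.1 -68.9 190 97.9 6
```

```text
dist 257.6222146427644 turn [-0.54  1.14 -0.02]
[-0.0428, 0.0002, -0.0029], [-0.002, 0.003, -0.0]
[-0.0428, 0.0002, -0.003], [-0.002, 0.003, -0.0]
[-0.0428, 0.0002, -0.0032], [-0.002, 0.003, -0.0]
[-0.0428, 0.0002, -0.0033], [-0.002, 0.003, -0.0]
[-0.0428, 0.0002, -0.0035], [-0.002, 0.003, -0.0]
[-0.0428, 0.0002, -0.0036], [-0.002, 0.003, -0.0]
```

Call:
play_rows(deltas=[[[-0.043,0,-0.003],[-0.002,0.003,0],0],[[-0.043,0,-0.003],[-0.002,0.003,0],0],[[-0.043,0,-0.003],[-0.002,0.003,0],0],[[-0.043,0,-0.003],[-0.002,0.003,0],0],[[-0.043,0,-0.003],[-0.002,0.003,0],0],[[-0.03,0,-0.003],[-0.001,0.003,0],0],[[-0.01,0,0],[0,0,0],0],[[0,0,0],[0,0,0],0]])

```text
time: 10.35
tool_pos: [618.5, -71.7, 181.1]
tcp_rot: [-179.7, -0.1, 98.1]
ft_force: [0.2, 0.2, -0.1]
finger_gap: 85.1
```

Run:
```python
from h import *
s=r.sense(); print(s["time"],s["tool_pos"],s["tcp_rot"],np.abs(s["qd"]).max())
w=eyes.snapshot("wrist")[...,::-1]; cv2.imwrite("pics/pad.png",w)
print(repr(s["tool_pos"].tolist()),s["tcp_rot"].tolist())
```

```text
10.35 [618.49 -71.7  181.14] [-179.71   -0.11   98.11] 0.42805341846244377
[618.4919437151044, -71.69868622124365, 181.13633525386237] [-179.70515391843705, -0.1130410652053478, 98.10642663636736]
```

View pics/pad.png

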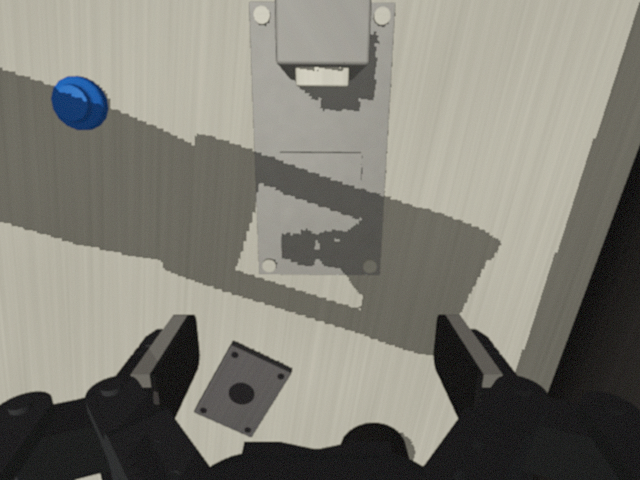

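The keeper is out, and the tongue end is just visible at the housing, about (322,76). The pad's far edge runs (280,152)–(361,152), and the base's near corners are at (260,273) and (380,275).

Run:
```python
from h import *
s=dict(tool_pos=np.array([618.49,-71.70,181.14]),tcp_rot=[-179.705,-.113,98.106])
C=cam("wrist",s); o=np.array([621.1,-68.9]); a=np.radians(7.9); R=np.array([[np.cos(a),-np.sin(a)],[np.sin(a),np.cos(a)]])
def W(x,y,z): return [*(o+R@[x,y]),z]
print("pred pad",proj(C,[W(-33,45,20),W(33,45,20),W(33,-45,20),W(-33,-45,20)]))
print("pred base",proj(C,[W(-55,-65,8),W(55,-65,8)]),"hous top",proj(C,[W(-25,100,116),W(25,100,116)]))
im=cv2.imread("pics/pad.png").astype(float)
# local edges: print grey profiles
g=im.mean(2)
print("row at col 320",g[140:165,300:340].mean(1).round(0)); 
print("bottom base cols 300-345 rows 265-282",g[265:282,310:340].mean(1).round(0))
for r0 in (30,115,230,262): print(r0,"L",g[r0-2:r0+3,240:270].mean(0).round(0),"R",g[r0-2:r0+3,375:400].mean(0).round(0))
print("pad R cols 350-372",g[155:160,350:372].mean(0).round(0),"L 270-290",g[170:178,270:295].mean(0).round(0))
```

```text
pred pad [[279.65 152.48]
 [361.99 152.89]
 [358.04 258.62]
 [281.98 258.16]]
pred base [[259.43 274.21]
 [380.22 274.96]] hous top [[275.92  64.2 ]
 [369.31  64.58]]
row at col 320 [157. 157. 157. 157. 157. 157. 157. 157. 158. 159. 156. 133. 115. 141.
 159. 161. 160. 160. 160. 160. 159. 160. 159. 159. 159.]
bottom base cols 300-345 rows 265-282 [107. 119. 134. 145. 148. 148. 148. 148. 148. 151. 166. 174. 176. 175.
 175. 175. 175.]
30 L [180. 181. 180. 179. 180. 181. 182. 181. 178. 166. 156. 162. 164. 163.
 164. 163. 162. 163. 163. 161. 162. 162. 162. 162. 163. 164. 164. 164.
 164. 163.] R [139. 147. 156. 158. 157. 156. 158. 158. 158. 158. 157. 157. 157. 157.
 157. 156. 155. 149. 150. 163. 177. 178. 177. 176. 176.]
115 L [182. 180. 177. 176. 178. 178. 179. 177. 176. 175. 175. 175. 167. 156.
 160. 162. 162. 161. 161. 162. 162. 161. 161. 163. 162. 162. 161. 161.
 161. 162.] R [153. 153. 152. 152. 152. 153. 152. 152. 152. 152. 153. 150. 147. 148.
 160. 175. 179. 179. 180. 180. 178. 178. 176. 176. 177.]
230 L [104. 103. 103. 101. 100. 103. 116. 127. 136. 159. 176. 178. 177. 177.
 177. 177. 168. 151. 147. 152. 152. 152. 153. 153. 152. 154. 153. 153.
 153. 153.] R [ 81.  81.  82.  81.  81.  83.  84.  93. 100. 104. 104. 103. 103. 104.
 102. 104. 106. 105. 104. 105. 103. 105. 104. 104. 103.]
262 L [174. 173. 175. 176. 174. 176. 177. 176. 176. 175. 175. 175. 175. 176.
 175. 174. 175. 174. 163. 151. 149. 150. 154. 160. 165. 172. 176. 177.
 177. 176.] R [ 89.  85.  80.  81.  82.  92. 102. 104. 104. 103. 104. 104. 103. 102.
 104. 102. 104. 104. 105. 104. 104. 105. 104. 105. 105.]
pad R cols 350-372 [155. 156. 155. 155. 155. 155. 155. 156. 156. 156. 155. 145. 140. 149.
 153. 152. 152. 151. 152. 151. 152. 151.] L 270-290 [87. 86. 86. 87. 86. 85. 85. 85. 86. 84. 86. 85. 85. 84. 85. 84. 85. 84.
 85. 85. 85. 85. 85. 86. 85.]
```

The pad prediction matches the picture within 1 px, so I'll keep the rack pose: (621.1, −68.9), yaw 7.9°. Next is plate C.

```bash
python3 plan.py 416 150 165 183.7 10
```

```text
dist 300.19947152339205 turn [ -0.16  -0.32 -85.55]
[0.0248, -0.0169, 0.0018], [-0.0, -0.001, -0.149]
[0.027, -0.013, 0.0017], [-0.0, -0.001, -0.149]
[0.0286, -0.0089, 0.0017], [-0.0, -0.001, -0.149]
[0.0296, -0.0045, 0.0017], [-0.0, -0.001, -0.149]
[0.03, -0.0, 0.0017], [-0.0, -0.001, -0.149]
[0.0296, 0.0044, 0.0017], [-0.0, -0.001, -0.149]
[0.0287, 0.0088, 0.0016], [-0.0, -0.001, -0.149]
[0.027, 0.0129, 0.0016], [-0.0, -0.001, -0.149]
[0.0248, 0.0168, 0.0016], [-0.0, -0.001, -0.149]
[0.022, 0.0203, 0.0016], [-0.0, -0.001, -0.149]
```

Call:
play_rows(deltas=[[[0.025,-0.017,0.002],[0,0,-0.15],0],[[0.027,-0.013,0.002],[0,0,-0.15],0],[[0.0285,-0.009,0.002],[0,0,-0.15],0],[[0.0295,-0.0045,0.002],[0,0,-0.15],0],[[0.03,0,0.002],[0,0,-0.15],0],[[0.0295,0.0045,0.002],[0,0,-0.15],0],[[0.0285,0.009,0.002],[0,0,-0.15],0],[[0.027,0.013,0.002],[0,0,-0.15],0]])

```text
time: 11.4
tool_pos: [445.1, 118.0, 163.6]
tcp_rot: [179.8, -0.5, 169.8]
ft_force: [-0.3, 0.5, 0.6]
finger_gap: 85.2
```

Call:
play_rows(deltas=[[[0.025,0.017,0.002],[0,0,-0.14],0],[[0.01,0.01,0.001],[0,0,-0.07],0],[[0.003,0.003,0],[0,0,-0.01],0],[[0,0,0],[0,0,0],0]])

```text
time: 11.9
tool_pos: [406.0, 158.7, 160.2]
tcp_rot: [179.6, -0.4, -176.7]
ft_force: [-0.5, 0.6, 0.0]
finger_gap: 85.6
```

```bash
cat > look.py <<'E'
from h import *
import sys
# find the dark plate nearest to the point under the TCP; ztop given
zt=float(sys.argv[1]); name=sys.argv[2]; thr=float(sys.argv[3]) if len(sys.argv)>3 else 125
s=r.sense(); w=eyes.snapshot("wrist")[...,::-1].copy(); cv2.imwrite(f"pics/{name}.png",w)
C=cam("wrist",s); P=s["tool_pos"]; print("t",s["time"],P,s["tcp_rot"])
q=proj(C,[[P[0],P[1],zt]])[0]
b=blob(w.max(2)[:312]<thr,q); c,sh,lo,a=rect(ray(C,b,zt)); print("px",b.mean(0),"c",c,"short",sh,"long",lo,"ang",a,"-> yaw",(a+90),"or",a-90)
E
python3 look.py 10 c1
```

```text
t 11.9 [405.96 158.71 160.18] [ 179.63   -0.44 -176.67]
px [204.79 162.57] c [375.48  89.52] short 209.0661163330078 long 253.2400360107422 ang 7.674261569976807 -> yaw 97.6742615699768 or -82.3257384300232
```

View pics/c1.png

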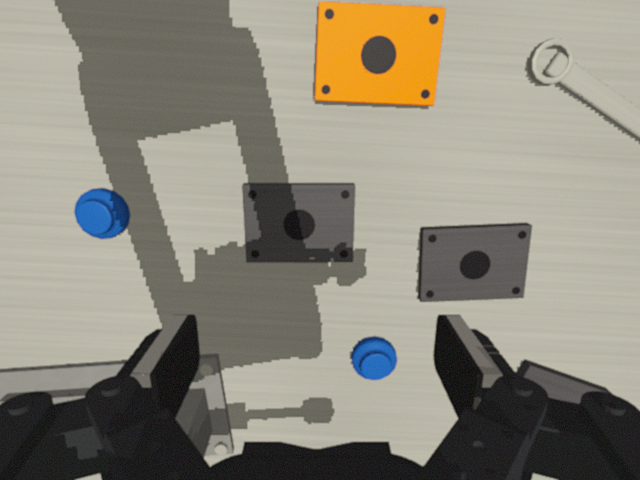

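Plate C is at px (243–354, 183–262) with its long side along the jaw direction, because my angle convention was off by 90°. The tool yaw should simply equal the long-axis angle. I'll fix that and separate the plate from the shadow by hue.

```bash
python3 - <<'E'
import cv2; im=cv2.imread("pics/c1.png").astype(int)
for n,(x,y) in dict(lit=(340,235),shad=(280,230),lit2=(460,240),shB=(210,150),bench=(180,170),sh2=(260,280),rackish=(60,370)).items(): print(n,im[y-2:y+3,x-2:x+3].mean((0,1)).round(0))
E
sed -i 's/return np.array(c),w,h,(a+90)%180.*/return np.array(c),w,h,(a+90)%180   # centre, short, long, direction of the long side/; s/if w>h: w,h,a=h,w,a+90/if w>h: w,h,a=h,w,a-90/' h.py
python3 - <<'E'
from h import *
s=dict(tool_pos=np.array([405.96,158.71,160.18]),tcp_rot=[179.63,-.44,-176.67]); C=cam("wrist",s)
im=cv2.imread("pics/c1.png").astype(int)
d=im[...,2]-im[...,0]; m=(d<6)&(im.max(2)<125); m[312:]=0; m=cv2.morphologyEx(m.astype(np.uint8),cv2.MORPH_CLOSE,np.ones((5,5)));m=cv2.morphologyEx(m,cv2.MORPH_OPEN,np.ones((5,5)))
for q in [(299,222),(475,262)]:
  b=blob(m,q); print(b.min(0),b.max(0),rect(ray(C,b,10)))
E
```

```text
lit [94. 96. 99.]
shad [49. 51. 52.]
lit2 [92. 93. 96.]
shB [169. 183. 186.]
bench [167. 182. 185.]
sh2 [ 97. 108. 110.]
rackish [136. 144. 146.]
[244 183] [353 261] (array([414.65, 146.71]), 65.6551742553711, 88.82293701171875, 93.22547817230225)
[419 224] [530 300] (array([441.04, 294.78]), 65.84442138671875, 90.62623596191406, 95.77119970321655)
```

```bash
cat > look.py <<'E'
from h import *
import sys
zt=float(sys.argv[1]); name=sys.argv[2]; thr=float(sys.argv[3]) if len(sys.argv)>3 else 125
s=r.sense(); w=eyes.snapshot("wrist")[...,::-1].copy(); cv2.imwrite(f"pics/{name}.png",w); im=w.astype(int)
C=cam("wrist",s); P=s["tool_pos"]; print("t",s["time"],P,s["tcp_rot"],"gap",s["finger_gap"])
q=proj(C,[[P[0],P[1],zt]])[0]
if len(sys.argv)>5: q=proj(C,[[float(sys.argv[4]),float(sys.argv[5]),zt]])[0]
m=(im[...,2]-im[...,0]<9)&(im.max(2)<thr); m[312:]=0
for op in (cv2.MORPH_CLOSE,cv2.MORPH_OPEN): m=cv2.morphologyEx(m.astype(np.uint8),op,np.ones((5,5)))
b=blob(m,q); c,sh,lo,a=rect(ray(C,b,zt)); print("px",b.min(0),b.max(0),"c",c,"short",sh,"long",lo,"yaw",a)
E
python3 plan.py 414.6 146.7 70 93.2 9
```

```text
dist 91.34542859660735 turn [-0.06 -0.64 90.1 ]
[-0.0009, -0.0014, 0.01], [-0.0, -0.001, 0.175]
[-0.0012, -0.0012, 0.01], [-0.0, -0.001, 0.175]
[-0.0013, -0.001, 0.01], [-0.0, -0.001, 0.175]
[-0.0015, -0.0008, 0.01], [-0.0, -0.001, 0.175]
[-0.0016, -0.0005, 0.01], [-0.0, -0.001, 0.175]
[-0.0016, -0.0002, 0.01], [-0.0, -0.001, 0.175]
[-0.0016, 0.0001, 0.01], [-0.0, -0.001, 0.175]
[-0.0016, 0.0003, 0.01], [-0.0, -0.001, 0.175]
[-0.0015, 0.0006, 0.01], [-0.0, -0.001, 0.175]
```

Call:
play_rows(deltas=[[[-0.001,-0.001,0.01],[0,0,0.175],0.14],[[-0.001,-0.001,0.01],[0,0,0.175],0.14],[[-0.0015,-0.001,0.01],[0,0,0.175],0.14],[[-0.0015,-0.001,0.01],[0,0,0.175],0.14],[[-0.0015,-0.0005,0.01],[0,0,0.175],0.14],[[-0.0015,0,0.01],[0,0,0.175],0.14],[[-0.0015,0,0.01],[0,0,0.175],0.14],[[-0.0015,0,0.01],[0,0,0.175],0.14]])

```text
time: 12.95
tool_pos: [417.5, 145.3, 78.8]
tcp_rot: [-179.8, -0.4, 99.6]
ft_force: [-0.4, 0.6, -0.2]
finger_gap: 73.3
```

Call:
play_rows(deltas=[[[-0.001,0,0.006],[0,0,0.08],0.14],[[0,0,0.001],[0,0,0.02],0.14],[[0,0,0],[0,0,0],0.14]])

```text
time: 13.32
tool_pos: [418.0, 142.9, 70.7]
tcp_rot: [-179.6, -0.3, 93.4]
ft_force: [0.1, 0.5, -0.5]
finger_gap: 73.4
```

```bash
python3 look.py 10 c2; python3 plan.py 414.6 146.7 20 93.2 1
```

```text
t 13.325 [418.   142.89  70.72] [-179.63   -0.31   93.44] gap 73.3918017772759
px [256 166] [370 311] c [415.6  146.74] short 66.0044937133789 long 90.51197052001953 yaw 93.52763724327087
dist 51.10754182149765 turn [-0.35 -0.31  0.25]
[0.0037, -0.0029, 0.0509], [-0.006, -0.005, 0.004]
```

Call:
play_rows(deltas=[[[0.004,-0.002,0.012],[-0.003,-0.005,0],0.1],[[0,-0.001,0.015],[-0.003,0,0],0.1],[[0,0,0.015],[0,0,0],0.1],[[0,0,0.01],[0,0,0],0.1],[[0,0,0.006],[0,0,0],0.1],[[0,0,0.002],[0,0,0],0.1]])

```text
time: 14.12
tool_pos: [413.8, 147.1, 6.1]
tcp_rot: [-180.0, -0.0, 93.6]
ft_force: [-0.4, 1.1, -0.2]
finger_gap: 76.4
```

```bash
python3 plan.py 415.6 146.8 0 93.5 1
```

```text
dist 6.391391570121351 turn [-0.04 -0.    0.08]
[-0.0004, 0.0017, 0.0061], [-0.001, -0.0, 0.001]
```

Call:
play_rows(deltas=[[[0,0.002,0.004],[0,0,0],0.1],[[0,0,0.004],[0,0,0],0.1],[[0,0,0.004],[0,0,0],0.1]])

```text
time: 14.5
tool_pos: [417.2, 147.4, -5.5]
tcp_rot: [179.9, -0.0, 93.6]
ft_force: [-0.2, -0.6, 0.3]
finger_gap: 76.9
```

Call:
play_rows(deltas=[[[0,0,0.004],[0,0,0],0.1],[[0,0,0.004],[0,0,0],0.1]])

```text
time: 14.75
tool_pos: [417.4, 147.5, -13.9]
tcp_rot: [179.9, -0.0, 93.6]
ft_force: [0.1, -0.0, 0.2]
finger_gap: 77.2
```

Call:
play_rows(deltas=[[[0,-0.001,0.003],[0,0,0],0.1],[[0,0,0.003],[0,0,0],0.1]])

```text
time: 15.0
tool_pos: [416.2, 147.4, -20.5]
tcp_rot: [179.9, -0.0, 93.6]
ft_force: [0.0, 0.1, 0.5]
finger_gap: 76.5
```

Call:
play_rows(deltas=[[[0,0,0.003],[0,0,0],0.1],[[0,0,0.003],[0,0,0],0.1]])

```text
time: 15.25
tool_pos: [416.2, 147.4, -26.9]
tcp_rot: [179.9, -0.0, 93.6]
ft_force: [0.3, 0.7, -0.5]
finger_gap: 76.9
```

Call:
play_rows(deltas=[[[0,0,0.003],[0,0,0],0.1],[[0,0,0.003],[0,0,0],0.1]])

```text
time: 15.5
tool_pos: [416.3, 147.4, -33.2]
tcp_rot: [179.9, -0.0, 93.6]
ft_force: [-0.1, 0.3, 0.2]
finger_gap: 76.6
```

Call:
play_rows(deltas=[[[0,0,0.002],[0,0,0],0.1],[[0,0,0.002],[0,0,0],0.1]])

```text
time: 15.75
tool_pos: [416.4, 147.4, -37.1]
tcp_rot: [179.9, -0.0, 93.6]
ft_force: [-11.2, -2.4, 30.3]
finger_gap: 77.0
```

Call:
play_rows(deltas=[[[0,0,0.002],[0,0,0],0.1],[[0,0,0.002],[0,0,0],0.1]])

```text
time: 16.0
tool_pos: [416.4, 147.4, -37.2]
tcp_rot: [-179.9, 0.0, 93.6]
ft_force: [-17.2, -5.0, 34.2]
finger_gap: 77.1
```

Run:
```python
from h import *
s=r.sense(); print(s["tool_pos"],s["ft_force"],s["finger_gap"],s["joint_efforts"])
w=eyes.snapshot("wrist")[...,::-1]; sc=eyes.snapshot("scene")[...,::-1]; sd=eyes.snapshot("side")[...,::-1]
a=cv2.resize(sc[190:290,290:430],(400,300)); b=cv2.resize(sd[220:340,240:400],(400,300))
cv2.imwrite("pics/m4.png",np.vstack([np.hstack([a,b]),np.hstack([cv2.resize(w,(400,300)),np.zeros((300,400,3),np.uint8)])]))
```

```text
[416.38 147.44 -37.15] [-17.19  -5.02  34.24] 77.13854369840347 [ -0.54 -29.85 -37.34   0.22  -6.23  -0.09]
```

View pics/m4.png

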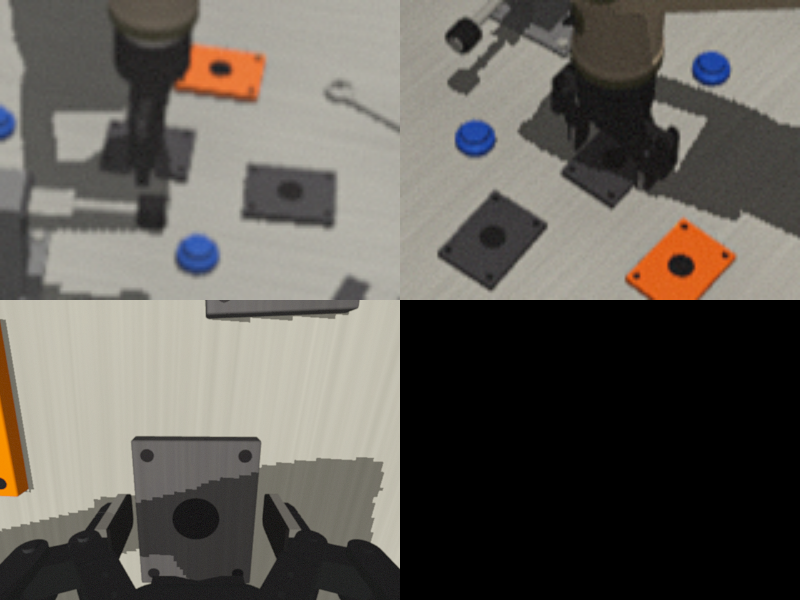

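The fingers straddle the plate squarely and touch the bench at TCP z ≈ −36 with a 77 mm gap. So the real tips are about 36 mm short of the stated TCP when open and about 24 mm when shut. I'll raise a little and close.

Call:
play_rows(deltas=[[[0,0,-0.005],[0,0,0],0.1],[[0,0,0],[0,0,0],0.3],[[0,0,0],[0,0,0],0.4],[[0,0,0],[0,0,0],0.4],[[0,0,0],[0,0,0],0.4]], force=80)

```text
time: 16.77
tool_pos: [417.2, 147.6, -30.3]
tcp_rot: [-180.0, 0.0, 93.6]
ft_force: [-3.0, -0.2, 4.9]
finger_gap: 63.2
```

Call:
play_rows(deltas=[[[0,0,-0.02],[0,0,0],0.4],[[0,0,-0.03],[0,0,0],0.4],[[0,0,-0.04],[0,0,0],0.4],[[0,0,-0.03],[0,0,0],0.4],[[0,0,-0.01],[0,0,0],0.4],[[0,0,0],[0,0,0],0.4]])

```text
time: 17.52
tool_pos: [411.4, 146.3, 94.8]
tcp_rot: [-179.2, 0.1, 93.6]
ft_force: [-0.6, 0.5, -5.4]
finger_gap: 63.0
```

```bash
python3 - <<'E'
from h import *
s=r.sense(); print(s["time"],s["tool_pos"],s["tcp_rot"],s["ft_force"],s["finger_gap"])
w=eyes.snapshot("wrist")[...,::-1]; cv2.imwrite("pics/held.png",w)
E
python3 plan.py 621.1 -68.9 90 97.9 7
```

```text
17.525 [411.41 146.26  94.84] [-179.23    0.13   93.59] [-0.56  0.5  -5.43] 63.04850132789083
dist 300.7416545651524 turn [-0.84  0.11 -4.31]
[-0.0325, 0.028, 0.0003], [-0.002, 0.0, -0.011]
[-0.0328, 0.0277, 0.0003], [-0.002, 0.0, -0.011]
[-0.0331, 0.0273, 0.0004], [-0.002, 0.0, -0.011]
[-0.0334, 0.027, 0.0004], [-0.002, 0.0, -0.011]
[-0.0337, 0.0266, 0.0005], [-0.002, 0.0, -0.011]
[-0.034, 0.0263, 0.0005], [-0.002, 0.0, -0.011]
[-0.0343, 0.0259, 0.0006], [-0.002, 0.0, -0.011]
```

View pics/held.png

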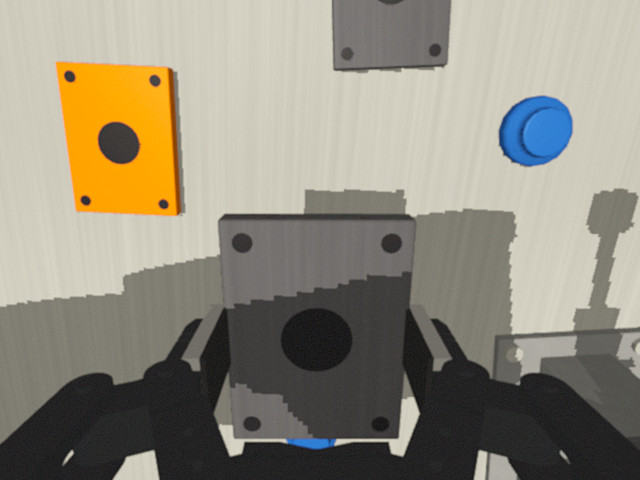

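The plate is held flat at px (220–415, 215–437). I'll take its exact offset in the tool frame from the top-face corners.

```bash
cat > held.py <<'E'
from h import *
import sys
def toolpts(px,zt):
    c=eyes.get_calibration("wrist"); T=c["T_tool_cam"]; return ray((c["mtx"],T[:3,:3],T[:3,3]),px,zt)
if __name__=="__main__":
    im=cv2.imread("pics/held.png").astype(int); g=im.mean(2)
    # far (top) and near (bottom) edges along columns, left/right along rows
    d=np.abs(np.diff(g,axis=0)); 
    for x in (240,270,370,395): 
        print(x,"far rows",[int(i)+200 for i in np.argsort(-d[200:240,x])[:3]],"near",[int(i)+420 for i in np.argsort(-d[420:450,x])[:2]])
    d=np.abs(np.diff(g,axis=1))
    for y in (240,270,290): print(y,"L",[int(i)+205 for i in np.argsort(-d[y,205:245])[:3]],"R",[int(i)+395 for i in np.argsort(-d[y,395:430])[:3]])
    p=toolpts([(222,221),(413,221),(400,437),(232,437)],-40.3); print(p, p.mean(0))
E
python3 held.py
```

```text
240 far rows [213, 212, 214] near [438, 437]
270 far rows [213, 212, 214] near [441, 442]
370 far rows [213, 219, 218] near [441, 438]
395 far rows [213, 234, 233] near [438, 437]
240 L [218, 219, 231] R [400, 401, 414]
270 L [222, 220, 219] R [412, 411, 413]
290 L [223, 226, 221] R [410, 409, 411]
[[ 43.38 -30.9 ]
 [ 43.43  32.3 ]
 [-44.96  33.56]
 [-45.04 -33.03]] [-0.8   0.48]
```

```bash
python3 plan.py 621.0 -68.4 60 97.9 7
```

```text
dist 302.22901610477925 turn [-0.84  0.11 -4.31]
[-0.0325, 0.0281, 0.0046], [-0.002, 0.0, -0.011]
[-0.0328, 0.0277, 0.0046], [-0.002, 0.0, -0.011]
[-0.0331, 0.0274, 0.0047], [-0.002, 0.0, -0.011]
[-0.0334, 0.027, 0.0047], [-0.002, 0.0, -0.011]
[-0.0336, 0.0266, 0.0048], [-0.002, 0.0, -0.011]
[-0.0339, 0.0263, 0.0048], [-0.002, 0.0, -0.011]
[-0.0342, 0.0259, 0.0048], [-0.002, 0.0, -0.011]
```

Call:
play_rows(deltas=[[[-0.0325,0.028,0.004],[-0.002,0,-0.011],0.4],[[-0.033,0.028,0.004],[-0.002,0,-0.011],0.4],[[-0.033,0.0275,0.004],[-0.002,0,-0.011],0.4],[[-0.0335,0.027,0.004],[-0.002,0,-0.011],0.4],[[-0.0335,0.0265,0.004],[-0.002,0,-0.011],0.4],[[-0.034,0.026,0.004],[-0.002,0,-0.011],0.4],[[-0.015,0.012,0.003],[-0.002,0,-0.011],0.4],[[-0.003,0.002,0],[0,0,0],0.4]])

```text
time: 18.58
tool_pos: [583.2, -54.0, 34.1]
tcp_rot: [-176.4, -1.0, 98.5]
ft_force: [-0.1, 0.3, -5.5]
finger_gap: 63.2
```

Call:
play_rows(deltas=[[[0,0,0],[0,0,0],0.4]])

```text
time: 18.7
tool_pos: [582.5, -53.7, 32.9]
tcp_rot: [-176.3, -1.0, 98.5]
ft_force: [-0.9, -0.5, -5.5]
finger_gap: 62.9
```

```bash
python3 plan.py 621.0 -68.4 -8 97.9 6; python3 -c "
from h import *
s=r.sense();print(s['tool_pos'],s['tcp_rot'])"
```

```text
dist 58.04159337581356 turn [-3.67 -0.99  0.62]
[-0.0035, 0.0064, 0.0064], [-0.011, -0.003, 0.002]
[-0.0035, 0.0063, 0.0064], [-0.011, -0.003, 0.002]
[-0.0034, 0.0063, 0.0065], [-0.011, -0.003, 0.002]
[-0.0034, 0.0062, 0.0066], [-0.011, -0.003, 0.002]
[-0.0034, 0.0062, 0.0067], [-0.011, -0.003, 0.002]
[-0.0033, 0.0061, 0.0067], [-0.011, -0.003, 0.002]
[582.49 -53.74  32.88] [-176.33   -1.01   98.49]
```

Call:
play_rows(deltas=[[[-0.005,0.01,-0.002],[-0.02,-0.006,0.003],0.4],[[-0.006,0.012,0],[-0.02,-0.006,0.003],0.4],[[-0.005,0.01,0],[-0.015,-0.004,0.003],0.4],[[-0.003,0.005,0],[-0.005,0,0],0.4],[[-0.001,0.001,0],[0,0,0],0.4],[[0,0,0],[0,0,0],0.4]])

```text
time: 19.45
tool_pos: [626.8, -67.4, 35.1]
tcp_rot: [179.8, 0.0, 98.1]
ft_force: [0.3, -0.2, -5.0]
finger_gap: 63.3
```

```bash
python3 plan.py 621.0 -68.4 -5 97.9 4; python3 -c "
from h import *
s=r.sense();print(s['tool_pos'],s['tcp_rot'])"
```

```text
dist 40.571252399146346 turn [0.2  0.03 0.16]
[-0.0, -0.0015, 0.01], [0.001, 0.0, 0.001]
[-0.0, -0.0015, 0.01], [0.001, 0.0, 0.001]
[-0.0, -0.0015, 0.01], [0.001, 0.0, 0.001]
[-0.0, -0.0015, 0.01], [0.001, 0.0, 0.001]
[626.75 -67.4   35.15] [179.8    0.03  98.06]
```

Call:
play_rows(deltas=[[[0,-0.003,0.008],[0.002,0,0.002],0.4],[[0,-0.002,0.01],[0.001,0,0.001],0.4],[[0,0,0.01],[0,0,0],0.4],[[0,0,0.005],[0,0,0],0.4],[[0,0,0],[0,0,0],0.4],[[0,0,0],[0,0,0],0.4]])

```text
time: 20.2
tool_pos: [619.9, -67.7, -1.7]
tcp_rot: [-179.9, -0.0, 97.9]
ft_force: [-0.1, 0.2, -4.5]
finger_gap: 63.1
```

```bash
python3 plan.py 621.0 -68.4 -10 97.9 1; python3 -c "
from h import *
s=r.sense();print(s['tool_pos'],s['tcp_rot'])"
```

```text
dist 8.39857144961965 turn [-0.15 -0.02 -0.02]
[-0.0008, 0.001, 0.0083], [-0.003, -0.0, -0.0]
[619.88 -67.75  -1.7 ] [-179.85   -0.02   97.88]
```

Call:
play_rows(deltas=[[[-0.001,0.001,0.003],[-0.002,0,0],0.4],[[0,0,0.002],[0,0,0],0.4],[[0,0,0.001],[0,0,0],0.4],[[0,0,0],[0,0,0],0.4]])

```text
time: 20.7
tool_pos: [622.1, -68.8, -6.9]
tcp_rot: [179.9, 0.0, 97.9]
ft_force: [0.2, 0.0, -4.6]
finger_gap: 63.1
```

```bash
python3 plan.py 621.0 -68.4 -10 97.9 1; python3 -c "
from h import *
s=r.sense();print(s['tool_pos'],s['tcp_rot'])"
```

```text
dist 3.2921702878297325 turn [ 0.08  0.01 -0.02]
[0.0006, -0.001, 0.0031], [0.001, 0.0, -0.0]
[622.07 -68.82  -6.92] [179.92   0.01  97.88]
```

Call:
play_rows(deltas=[[[0.0003,-0.0005,0.001],[0.001,0,0],0.4],[[0,0,0.001],[0,0,0],0.4],[[0,0,0.001],[0,0,0],0.4]])

```text
time: 21.08
tool_pos: [622.2, -68.5, -8.9]
tcp_rot: [179.9, 0.0, 97.9]
ft_force: [-3.9, 2.1, 1.4]
finger_gap: 63.0
```

Call:
play_rows(deltas=[[[0,0,0.0005],[0,0,0],0.4],[[0,0,0],[0,0,0],0.4]])

```text
time: 21.32
tool_pos: [622.2, -68.5, -8.9]
tcp_rot: [179.9, 0.0, 97.9]
ft_force: [-3.3, 0.7, 0.2]
finger_gap: 63.1
```

The plate has touched down on the pad (the weight is gone from the wrist). It sits about 1 mm off in x. I'll square it by opening, lowering around pad and plate, and squeezing both flush.

Call:
play_rows(deltas=[[[0,0,0],[0,0,0],0.1],[[0,0,0],[0,0,0],0.1],[[0,0.0005,0.003],[0,0,0],0.1],[[0,0,0.004],[0,0,0],0.1],[[0,0,0.003],[0,0,0],0.1],[[0,0,0.001],[0,0,0],0.1],[[0,0,0],[0,0,0],0.1]])

```text
time: 22.2
tool_pos: [624.4, -69.0, -20.0]
tcp_rot: [179.7, 0.1, 97.9]
ft_force: [0.0, -0.2, -0.2]
finger_gap: 77.0
```

```bash
python3 plan.py 621.0 -68.4 -21 97.9 1; python3 -c "
from h import *
s=r.sense();print(s['tool_pos'],s['tcp_rot'],s['ft_force'],s['finger_gap'])"
```

```text
dist 3.5495773271345237 turn [ 0.26  0.1  -0.02]
[0.001, -0.0033, 0.001], [0.005, 0.002, -0.0]
[624.36 -68.98 -20.02] [179.74   0.1   97.88] [ 0.01 -0.23 -0.2 ] 76.9688457312411
```

Call:
play_rows(deltas=[[[0.0005,-0.0016,0.0005],[0.003,0,0],0.1],[[0,0,0],[0,0,0],0.25],[[0,0,0],[0,0,0],0.4],[[0,0,0],[0,0,0],0.4],[[0,0,0],[0,0,0],0.4],[[0,0,0],[0,0,0],0.4]], force=50)

```text
time: 22.95
tool_pos: [620.1, -68.9, -20.1]
tcp_rot: [-179.8, 0.1, 97.9]
ft_force: [-1.6, 0.4, 0.8]
finger_gap: 64.8
```

Call:
play_rows(deltas=[[[0,0,0],[0,0,0],0.1],[[0,0,0],[0,0,0],0.05],[[0,0,-0.02],[0,0,0],0],[[0,0,-0.04],[0,0,0],0],[[0,0,-0.04],[0,0,0],0],[[0,0,-0.03],[0,0,0],0],[[0,0,-0.01],[0,0,0],0]])

```text
time: 23.82
tool_pos: [621.4, -68.7, 129.5]
tcp_rot: [-179.9, 0.1, 97.9]
ft_force: [0.5, 0.6, -1.2]
finger_gap: 85.2
```

```bash
python3 look.py 30 p1 125 621 -69
```

```text
t 23.825 [621.43 -68.67 129.47] [-179.94    0.12   97.9 ] gap 85.22938910602538
px [238 154] [389 301] c [620.56 -70.43] short 101.86228942871094 long 104.92115783691406 yaw 5.03480339050293
```

View pics/p1.png

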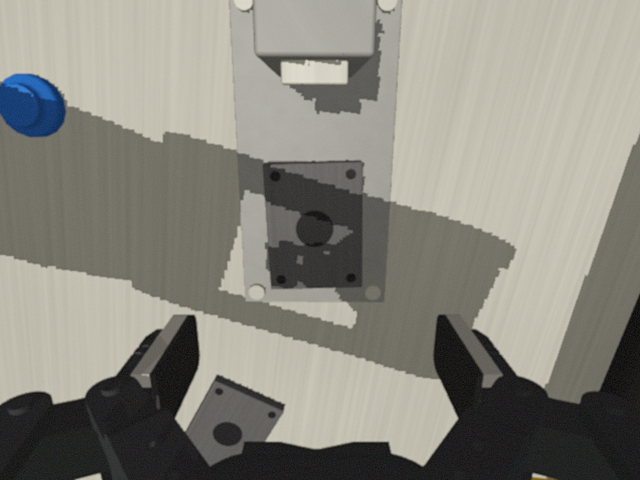

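The plate sits squarely on the pad, with its top corners at about (264,162), (362,161), (361,288) and (268,289). I'll compare with the prediction and plan the move to plate D.

```bash
cat >> h.py <<'E'
RO=np.array([621.1,-68.9]); _a=np.radians(7.9); RR=np.array([[np.cos(_a),-np.sin(_a)],[np.sin(_a),np.cos(_a)]])
def W(x,y,z): return [*(RO+RR@[x,y]),z]
def box(z): return [W(-33,45,z),W(33,45,z),W(33,-45,z),W(-33,-45,z)]
E
python3 - <<'E'
from h import *
s=dict(tool_pos=np.array([621.43,-68.67,129.47]),tcp_rot=[-179.94,.12,97.9]); C=cam("wrist",s)
print(proj(C,box(30)))
g=cv2.imread("pics/p1.png").mean(2)
print("top",g[156:168,330:345].mean(1).round()); print("bot",g[280:294,300:330].mean(1).round())
print("L",g[172:182,256:272].mean(0).round(),"R",g[180:195,355:370].mean(0).round()); print("L2",g[255:270,258:276].mean(0).round(), "R2",g[255:270,352:370].mean(0).round())
E
python3 plan.py 441 294.8 140 95.8 10
```

```text
[[265.2  164.61]
 [365.54 164.71]
 [360.87 290.1 ]
 [269.82 289.99]]
top [165. 165. 167. 163. 130.  79.  80. 101. 106. 107. 106. 106.]
bot [ 54.  55.  57.  58.  59.  60.  60.  85. 132. 155. 159. 158. 157. 157.]
L [93. 94. 93. 94. 94. 93. 90. 75. 58. 57. 56. 57. 54. 52. 42. 34.] R [ 98. 101. 102. 102. 102.  98.  94.  92. 113. 139. 152. 155. 157. 159.
 161.]
L2 [162. 162. 162. 162. 162. 163. 162. 150. 119.  95.  83.  68.  55.  55.
  56.  56.  53.  53.] R2 [53. 54. 53. 53. 54. 53. 53. 52. 53. 60. 76. 87. 88. 87. 88. 88. 87. 87.]
dist 406.12054961375986 turn [-0.02  0.13  2.1 ]
[0.0385, -0.0129, -0.0011], [-0.0, 0.0, 0.004]
[0.0384, -0.013, -0.0011], [-0.0, 0.0, 0.004]
[0.0384, -0.0132, -0.0011], [-0.0, 0.0, 0.004]
[0.0383, -0.0133, -0.0011], [-0.0, 0.0, 0.004]
[0.0383, -0.0135, -0.001], [-0.0, 0.0, 0.004]
[0.0382, -0.0136, -0.001], [-0.0, 0.0, 0.004]
[0.0382, -0.0138, -0.001], [-0.0, 0.0, 0.004]
[0.0381, -0.0139, -0.001], [-0.0, 0.0, 0.004]
[0.0381, -0.014, -0.001], [-0.0, 0.0, 0.004]
[0.038, -0.0142, -0.001], [-0.0, 0.0, 0.004]
```

Call:
play_rows(deltas=[[[0.0385,-0.013,-0.001],[0,0,0.004],0],[[0.0385,-0.013,-0.001],[0,0,0.004],0],[[0.0385,-0.013,-0.001],[0,0,0.004],0],[[0.0385,-0.013,-0.001],[0,0,0.004],0],[[0.0385,-0.0135,-0.001],[0,0,0.004],0],[[0.0385,-0.0135,-0.001],[0,0,0.004],0],[[0.038,-0.014,-0.001],[0,0,0.004],0],[[0.038,-0.014,-0.001],[0,0,0.004],0]])

```text
time: 24.88
tool_pos: [469.7, 228.0, 129.7]
tcp_rot: [-179.4, 0.2, 95.7]
ft_force: [0.2, 0.9, -0.0]
finger_gap: 85.3
```

Call:
play_rows(deltas=[[[0.038,-0.014,0.01],[0,0,0.004],0.1],[[0.02,-0.007,0.015],[0,0,0],0.1],[[0.005,-0.002,0.015],[0,0,0],0.1],[[0,0,0.01],[0,0,0],0.1],[[0,0,0],[0,0,0],0.1],[[0,0,0],[0,0,0],0.1]])

```text
time: 25.62
tool_pos: [436.0, 289.1, 74.0]
tcp_rot: [-179.1, 0.3, 95.6]
ft_force: [-0.5, -1.1, 0.2]
finger_gap: 76.6
```

```bash
python3 look.py 10 d1 125 441 294.8; python3 plan.py 441 294.8 -30 95.8 6
```

```text
t 25.625 [436.01 289.11  73.96] [-179.07    0.33   95.59] gap 76.56408017599487
px [273 160] [387 304] c [442.52 296.17] short 66.23947143554688 long 90.43759155273438 yaw 95.73329734802246
dist 104.24327811473978 turn [-0.93  0.33 -0.22]
[0.001, 0.0012, 0.0173], [-0.003, 0.001, -0.001]
[0.001, 0.0012, 0.0173], [-0.003, 0.001, -0.001]
[0.0009, 0.0011, 0.0173], [-0.003, 0.001, -0.001]
[0.0009, 0.0011, 0.0173], [-0.003, 0.001, -0.001]
[0.0009, 0.001, 0.0173], [-0.003, 0.001, -0.001]
[0.0009, 0.001, 0.0173], [-0.003, 0.001, -0.001]
```

Call:
play_rows(deltas=[[[0.003,0.003,0.012],[-0.006,0.002,0],0.1],[[0.0015,0.002,0.022],[-0.004,0.002,0],0.1],[[0.0008,0.001,0.025],[-0.002,0,0],0.1],[[0,0,0.02],[0,0,0],0.1],[[0,0,0.01],[0,0,0],0.1],[[0,0,0.003],[0,0,0],0.1],[[0,0,0],[0,0,0],0.1]])

```text
time: 26.55
tool_pos: [444.9, 295.3, -20.1]
tcp_rot: [179.8, -0.1, 95.4]
ft_force: [-0.3, -0.3, -0.1]
finger_gap: 76.9
```

```bash
python3 plan.py 442.2 296 -31 95.7 1
```

```text
dist 11.201431362371652 turn [ 0.15 -0.05 -0.27]
[0.0009, -0.0026, 0.0109], [0.003, -0.001, -0.005]
```

Call:
play_rows(deltas=[[[0.0005,-0.0012,0.004],[0.001,0,-0.003],0.1],[[0,0,0.004],[0,0,0],0.1],[[0,0,0.002],[0,0,0],0.1],[[0,0,0],[0,0,0],0.1]])

```text
time: 27.05
tool_pos: [445.1, 296.6, -28.9]
tcp_rot: [179.7, -0.1, 95.6]
ft_force: [-0.1, 0.2, -0.1]
finger_gap: 76.9
```

Call:
play_rows(deltas=[[[0,0,0],[0,0,0],0.3],[[0,0,0],[0,0,0],0.4],[[0,0,0],[0,0,0],0.4],[[0,0,0],[0,0,0],0.4]], force=80)

```text
time: 27.55
tool_pos: [445.2, 296.8, -27.8]
tcp_rot: [179.7, -0.1, 95.6]
ft_force: [-0.7, -0.1, 1.4]
finger_gap: 62.8
```

Call:
play_rows(deltas=[[[0,0,-0.02],[0,0,0],0.4],[[0,0,-0.03],[0,0,0],0.4],[[0,0,-0.04],[0,0,0],0.4],[[0,0,-0.04],[0,0,0],0.4],[[0,0,-0.015],[0,0,0],0.4],[[0,0,0],[0,0,0],0.4]])

```text
time: 28.3
tool_pos: [440.0, 293.8, 114.1]
tcp_rot: [-179.6, 0.1, 95.6]
ft_force: [0.2, -0.0, -4.7]
finger_gap: 62.9
```

```bash
cat > heldm.py <<'E'
from held import *
import sys
# held plate: zt = tool z of its top; far edge and near edge of the top face
s=r.sense(); w=eyes.snapshot("wrist")[...,::-1].copy(); cv2.imwrite("pics/h_%d.png"%int(s["time"]),w); im=w.astype(int)
print("t",s["time"],s["tool_pos"],s["tcp_rot"],"gap",s["finger_gap"],s["ft_force"])
m=((im[...,2]-im[...,0]<9)&(im.max(2)<125)).astype(np.uint8); m[:,:225]=0; m[:,405:]=0
col=m[150:436,235:400].mean(1); top=150+int(np.argmax(col>0.9)); print("first full row of far side",top,"-> top edge ~",top+6)
print("far edge tool x",toolpts([(316,top+6)],float(sys.argv[1]))[0,0],"(centred = 45)")
E
python3 heldm.py -40.5; python3 plan.py 620.3 -69.5 70 97.9 9
```

```text
t 28.3 [440.03 293.79 114.07] [-179.63    0.14   95.61] gap 62.9309166417434 [ 0.16 -0.01 -4.75]
first full row of far side 211 -> top edge ~ 217
far edge tool x 44.810803886221315 (centred = 45)
dist 407.82716108755193 turn [-0.45  0.16 -2.29]
[-0.0421, 0.0161, 0.0048], [-0.001, 0.0, -0.004]
[-0.0422, 0.0159, 0.0048], [-0.001, 0.0, -0.004]
[-0.0422, 0.0157, 0.0048], [-0.001, 0.0, -0.004]
[-0.0423, 0.0155, 0.0048], [-0.001, 0.0, -0.004]
[-0.0424, 0.0153, 0.0048], [-0.001, 0.0, -0.004]
[-0.0424, 0.0151, 0.0048], [-0.001, 0.0, -0.004]
[-0.0425, 0.0149, 0.0048], [-0.001, 0.0, -0.004]
[-0.0426, 0.0147, 0.0048], [-0.001, 0.0, -0.004]
[-0.0426, 0.0145, 0.0048], [-0.001, 0.0, -0.004]
```

Call:
play_rows(deltas=[[[-0.042,0.016,-0.006],[-0.001,0,-0.004],0.4],[[-0.042,0.016,-0.004],[-0.001,0,-0.004],0.4],[[-0.042,0.016,-0.003],[-0.001,0,-0.004],0.4],[[-0.042,0.0155,-0.003],[-0.001,0,-0.004],0.4],[[-0.042,0.015,-0.003],[-0.001,0,-0.004],0.4]])

```text
time: 28.98
tool_pos: [534.6, 89.0, 118.7]
tcp_rot: [-178.8, 0.2, 97.2]
ft_force: [0.2, 0.1, -4.3]
finger_gap: 62.9
```

```bash
python3 -c "
from h import *
s=r.sense();print(s['tool_pos'],s['tcp_rot'])"; python3 plan.py 620.3 -69.5 110 97.9 5
```

```text
[534.56  89.03 118.66] [-178.78    0.22   97.17]
dist 180.43939753545513 turn [-1.22  0.21 -0.73]
[-0.0336, 0.0131, 0.0016], [-0.004, 0.001, -0.003]
[-0.0336, 0.013, 0.0016], [-0.004, 0.001, -0.003]
[-0.0337, 0.0129, 0.0016], [-0.004, 0.001, -0.003]
[-0.0337, 0.0128, 0.0017], [-0.004, 0.001, -0.003]
[-0.0337, 0.0127, 0.0017], [-0.004, 0.001, -0.003]
```

Call:
play_rows(deltas=[[[-0.038,0.014,0],[-0.004,0.001,-0.003],0.4],[[-0.036,0.014,0],[-0.004,0.001,-0.003],0.4],[[-0.03,0.012,0],[-0.006,0.001,-0.003],0.4],[[-0.02,0.009,0.003],[-0.006,0.001,-0.002],0.4],[[-0.01,0.005,0.005],[-0.003,0,0],0.4],[[-0.004,0.002,0.005],[0,0,0],0.4],[[0,0,0.003],[0,0,0],0.4],[[0,0,0],[0,0,0],0.4]])

```text
time: 29.98
tool_pos: [601.9, -45.2, 85.3]
tcp_rot: [-179.0, -0.4, 97.7]
ft_force: [0.7, -0.9, -4.4]
finger_gap: 62.6
```

```bash
python3 -c "
from h import *
s=r.sense();print(s['tool_pos'],s['tcp_rot'])"; python3 plan.py 620.3 -69.5 10 97.9 1
```

```text
[601.92 -45.15  85.34] [-178.96   -0.36   97.68]
dist 81.2825006171096 turn [-1.04 -0.36 -0.22]
[-0.0271, 0.0163, 0.0749], [-0.018, -0.006, -0.004]
```

Call:
play_rows(deltas=[[[-0.008,0.005,0.006],[-0.006,-0.002,-0.001],0.4],[[-0.008,0.005,0.01],[-0.006,-0.002,-0.001],0.4],[[-0.005,0.003,0.012],[-0.004,-0.001,-0.001],0.4],[[-0.003,0.0015,0.01],[-0.001,0,0],0.4],[[-0.001,0.0005,0.006],[0,0,0],0.4],[[0,0,0.002],[0,0,0],0.4],[[0,0,0],[0,0,0],0.4]])

```text
time: 30.85
tool_pos: [620.8, -68.4, 35.7]
tcp_rot: [-180.0, -0.1, 97.9]
ft_force: [0.3, -0.2, -3.8]
finger_gap: 62.6
```

```bash
python3 -c "
from h import *
s=r.sense();print(s['tool_pos'],s['tcp_rot'])"; python3 plan.py 620.3 -69.5 4 97.9 1
```

```text
[620.83 -68.42  35.67] [-179.99   -0.06   97.93]
dist 31.68918056602256 turn [-0.01 -0.06  0.03]
[-0.001, -0.0007, 0.0317], [-0.0, -0.001, 0.001]
```

Call:
play_rows(deltas=[[[-0.0005,-0.0004,0.006],[0,0,0],0.4],[[0,0,0.008],[0,0,0],0.4],[[0,0,0.006],[0,0,0],0.4],[[0,0,0.003],[0,0,0],0.4],[[0,0,0.0015],[0,0,0],0.4],[[0,0,0],[0,0,0],0.4]])

```text
time: 31.6
tool_pos: [620.9, -68.7, 10.2]
tcp_rot: [179.9, -0.0, 98.0]
ft_force: [0.7, 0.4, -4.8]
finger_gap: 62.7
```

Call:
play_rows(deltas=[[[0,0,0.001],[0,0,0],0.4],[[0,0,0.001],[0,0,0],0.4]])

```text
time: 31.85
tool_pos: [621.3, -68.8, 8.6]
tcp_rot: [179.9, -0.0, 98.0]
ft_force: [-0.1, 0.5, -4.7]
finger_gap: 62.5
```

Call:
play_rows(deltas=[[[-0.0005,-0.0005,0.0015],[0,0,0],0.4],[[0,0,0.001],[0,0,0],0.4],[[0,0,0.001],[0,0,0],0.4]])

```text
time: 32.22
tool_pos: [621.1, -69.4, 5.1]
tcp_rot: [179.9, -0.0, 98.0]
ft_force: [-0.7, 1.2, -4.5]
finger_gap: 62.8
```

Call:
play_rows(deltas=[[[0,0,0.001],[0,0,0],0.4],[[0,0,0.001],[0,0,0],0.4]])

```text
time: 32.48
tool_pos: [621.1, -69.4, 3.0]
tcp_rot: [179.9, -0.0, 98.0]
ft_force: [-0.4, -0.4, -3.8]
finger_gap: 62.7
```

Call:
play_rows(deltas=[[[0,0,0.001],[0,0,0],0.4],[[0,0,0.001],[0,0,0],0.4]])

```text
time: 32.72
tool_pos: [621.3, -69.5, 2.2]
tcp_rot: [179.9, -0.0, 98.0]
ft_force: [-7.3, 2.0, 7.6]
finger_gap: 62.8
```

Call:
play_rows(deltas=[[[0,0,0],[0,0,0],0.1],[[0,0,0],[0,0,0],0.1],[[0,0,0.004],[0,0,0],0.1],[[0,0,0.006],[0,0,0],0.1],[[0,0,0.004],[0,0,0],0.1],[[0,0,0.002],[0,0,0],0.1],[[0,0,0],[0,0,0],0.1]])

```text
time: 33.6
tool_pos: [623.0, -69.8, -13.9]
tcp_rot: [179.7, 0.0, 98.0]
ft_force: [-0.0, -0.7, -0.6]
finger_gap: 76.9
```

Call:
play_rows(deltas=[[[0,0,0],[0,0,0],0.25],[[0,0,0],[0,0,0],0.4],[[0,0,0],[0,0,0],0.4],[[0,0,0],[0,0,0],0.4],[[0,0,0],[0,0,0],0.4]], force=50)

```text
time: 34.22
tool_pos: [622.3, -70.0, -13.3]
tcp_rot: [179.8, 0.0, 98.0]
ft_force: [-1.2, -0.3, 0.0]
finger_gap: 65.0
```

Call:
play_rows(deltas=[[[0,0,0],[0,0,0],0.1],[[0,0,0],[0,0,0],0.05],[[0,0,-0.03],[0,0,0],0],[[0,0,-0.04],[0,0,0],0],[[0,0,-0.04],[0,0,0],0],[[0,0,-0.03],[0,0,0],0],[[0,0,-0.01],[0,0,0],0]])

```text
time: 35.1
tool_pos: [621.1, -69.7, 139.8]
tcp_rot: [179.9, 0.0, 98.0]
ft_force: [-0.1, 0.2, 0.9]
finger_gap: 85.4
```

```bash
cat > pile.py <<'E'
from h import *
import sys
zt=float(sys.argv[1]); name=sys.argv[2]
s=r.sense(); w=eyes.snapshot("wrist")[...,::-1].copy(); cv2.imwrite(f"pics/{name}.png",w); C=cam("wrist",s); g=w.astype(float).mean(2)
print("t",s["time"],s["tool_pos"],s["tcp_rot"],s["ft_force"])
# strongest edges along normals of each predicted side
b=np.array(box(zt)); c=b.mean(0)
for n,i,j in (("+y",0,1),("+x",1,2),("-y",2,3),("-x",3,0)):
    mid=(b[i]+b[j])/2; nrm=(mid-c)/np.linalg.norm(mid-c); t=(b[j]-b[i])/np.linalg.norm(b[j]-b[i]); out=[]
    for f in (-28,-20,20,28):
        off=np.arange(-6,6.1,.4); px=proj(C,[mid+t*f+nrm*o for o in off]).astype(np.float32)
        v=cv2.remap(g.astype(np.float32),px[None,:,0].copy(),px[None,:,1].copy(),cv2.INTER_LINEAR)[0]
        d=np.abs(np.diff(v)); k=np.argsort(-d)[:2]; out.append([f"{off[q]+.2:.1f}({v[min(q+2,len(v)-1)]-v[max(q-1,0)]:.0f})" for q in k])
    print(n,out)
E
python3 pile.py 40 p2; python3 plan.py 571 -265 130 69 9
```

```text
t 35.1 [621.15 -69.71 139.79] [179.86   0.    97.96] [-0.08  0.21  0.87]
+y [['3.0(67)', '3.4(78)'], ['3.0(64)', '3.4(77)'], ['3.8(58)', '3.4(53)'], ['3.8(58)', '4.2(66)']]
+x [['1.4(46)', '1.0(35)'], ['1.4(23)', '1.0(25)'], ['1.0(24)', '0.6(21)'], ['1.4(18)', '1.0(23)']]
-y [['0.6(25)', '0.2(19)'], ['5.8(33)', '5.0(39)'], ['0.6(55)', '0.2(59)'], ['0.6(42)', '0.2(44)']]
-x [['0.2(49)', '0.6(44)'], ['-0.6(68)', '-1.0(73)'], ['-1.4(79)', '-1.0(68)'], ['-1.4(27)', '-1.0(27)']]
dist 201.90133637811024 turn [ 0.16 -0.03 28.96]
[-0.0207, -0.0085, 0.0011], [0.0, -0.0, 0.056]
[-0.0212, -0.0074, 0.0011], [0.0, -0.0, 0.056]
[-0.0215, -0.0062, 0.0011], [0.0, -0.0, 0.056]
[-0.0219, -0.0049, 0.0011], [0.0, -0.0, 0.056]
[-0.0221, -0.0037, 0.0011], [0.0, -0.0, 0.056]
[-0.0223, -0.0025, 0.0011], [0.0, -0.0, 0.056]
[-0.0224, -0.0012, 0.0011], [0.0, -0.0, 0.056]
[-0.0224, 0.0, 0.0011], [0.0, -0.0, 0.056]
[-0.0224, 0.0013, 0.0011], [0.0, -0.0, 0.056]
```

That squeeze held only the plates: the tips were at 20.7 mm, just above the pad. I'll squeeze again 8 mm lower so the fixed pad takes part.

Call:
play_rows(deltas=[[[0,0,0.02],[0.001,0,0],0.05],[[0,0,0.035],[0.001,0,0],0.1],[[0,0,0.035],[0,0,0],0.1],[[0,0,0.03],[0,0,0],0.1],[[0,0,0.015],[0,0,0],0.1],[[0,0,0.007],[0,0,0],0.1],[[0,0,0.003],[0,0,0],0.1],[[0,0,0],[0,0,0],0.1]])

```text
time: 36.15
tool_pos: [616.0, -67.9, -23.0]
tcp_rot: [-179.6, -0.2, 98.0]
ft_force: [2.7, -0.1, -0.1]
finger_gap: 77.1
```

```bash
python3 plan.py 620.8 -69.5 -21 97.9 1
```

```text
dist 5.448677412126441 turn [-0.42 -0.21  0.06]
[-0.0022, 0.0046, -0.002], [-0.007, -0.004, 0.001]
```

Call:
play_rows(deltas=[[[-0.001,0.002,-0.0005],[-0.004,-0.002,0],0.1],[[-0.0005,0.001,0],[-0.002,-0.001,0],0.1],[[0,0,0],[0,0,0],0.1]])

```text
time: 36.52
tool_pos: [617.6, -69.1, -23.0]
tcp_rot: [-179.8, -0.1, 98.0]
ft_force: [0.1, 0.8, 1.6]
finger_gap: 76.8
```

Call:
play_rows(deltas=[[[0,0,0],[0,0,0],0.25],[[0,0,0],[0,0,0],0.4],[[0,0,0],[0,0,0],0.4],[[0,0,0],[0,0,0],0.4],[[0,0,0],[0,0,0],0.4]], force=60)

```text
time: 37.15
tool_pos: [620.2, -69.1, -21.5]
tcp_rot: [179.9, -0.0, 97.9]
ft_force: [2.4, -0.1, -1.0]
finger_gap: 65.5
```

Call:
play_rows(deltas=[[[0,0,0],[0,0,0],0.1],[[0,0,0],[0,0,0],0.05],[[0,0,-0.03],[0,0,0],0],[[0,0,-0.04],[0,0,0],0],[[0,0,-0.04],[0,0,0],0],[[0,0,-0.03],[0,0,0],0],[[0,0,-0.01],[0,0,0],0]])

```text
time: 38.02
tool_pos: [617.0, -69.0, 130.1]
tcp_rot: [-179.6, -0.1, 97.9]
ft_force: [0.5, -0.3, -0.5]
finger_gap: 85.6
```

```bash
python3 pile.py 40 p3; python3 plan.py 571 -265 130 69 8
```

```text
t 38.025 [616.95 -68.98 130.08] [-179.63   -0.13   97.94] [ 0.52 -0.34 -0.52]
+y [['3.8(71)', '3.4(77)'], ['3.8(70)', '3.4(84)'], ['3.8(69)', '3.4(67)'], ['3.8(67)', '3.4(60)']]
+x [['0.6(53)', '0.2(50)'], ['-0.6(26)', '-1.0(27)'], ['-1.0(24)', '-0.6(23)'], ['-1.4(23)', '-1.0(26)']]
-y [['0.6(24)', '0.2(22)'], ['0.6(26)', '5.8(10)'], ['-5.4(29)', '-0.2(29)'], ['0.2(44)', '-0.2(41)']]
-x [['1.0(58)', '0.6(63)'], ['4.6(55)', '5.0(53)'], ['0.2(72)', '0.6(72)'], ['0.6(29)', '0.2(25)']]
dist 201.34463438041232 turn [-0.38 -0.03 28.94]
[-0.0235, -0.0091, 0.0001], [-0.001, -0.0, 0.063]
[-0.024, -0.0076, 0.0001], [-0.001, -0.0, 0.063]
[-0.0244, -0.0061, 0.0001], [-0.001, -0.0, 0.063]
[-0.0248, -0.0045, 0.0001], [-0.001, -0.0, 0.063]
[-0.025, -0.0029, 0.0001], [-0.001, -0.0, 0.063]
[-0.0251, -0.0014, 0.0001], [-0.001, -0.0, 0.063]
[-0.0252, 0.0002, 0.0001], [-0.001, -0.0, 0.063]
[-0.0251, 0.0018, 0.0001], [-0.001, -0.0, 0.063]
```

Both squeezes against the pad agree on 620.2 for its centre, so the two plates are flush in x. Next is plate B.

Call:
play_rows(deltas=[[[-0.0235,-0.009,0],[-0.001,0,0.063],0],[[-0.024,-0.0075,0],[-0.001,0,0.063],0],[[-0.0245,-0.006,0],[-0.001,0,0.063],0],[[-0.025,-0.0045,0],[-0.001,0,0.063],0],[[-0.025,-0.003,0.005],[-0.001,0,0.063],0],[[-0.025,-0.0015,0.01],[-0.001,0,0.063],0.1],[[-0.025,0,0.015],[0,0,0.063],0.1],[[-0.015,0.001,0.015],[0,0,0.04],0.1]])

```text
time: 39.08
tool_pos: [564.4, -256.4, 70.6]
tcp_rot: [-179.0, -0.1, 69.6]
ft_force: [0.0, 0.8, 0.4]
finger_gap: 76.8
```

Call:
play_rows(deltas=[[[-0.004,0,0.005],[0,0,0.01],0.1],[[0,0,0],[0,0,0],0.1],[[0,0,0],[0,0,0],0.1]])

```text
time: 39.45
tool_pos: [561.2, -258.7, 62.1]
tcp_rot: [-178.7, -0.1, 69.1]
ft_force: [0.5, 0.8, -0.0]
finger_gap: 76.8
```

```bash
python3 look.py 10 b1 125 571 -265
```

```text
t 39.45 [ 561.19 -258.74   62.08] [-178.74   -0.15   69.09] gap 76.76240420044023
px [283 187] [399 311] c [ 573.14 -262.44] short 65.68267059326172 long 75.92347717285156 yaw 69.43327331542969
```

Call:
play_rows(deltas=[[[-0.002,0.004,-0.001],[-0.008,-0.001,0.001],0.1],[[-0.002,0.004,-0.001],[-0.008,-0.001,0.001],0.1],[[-0.001,0.002,0],[-0.004,0,0],0.1],[[-0.0005,0.001,0],[0,0,0],0.1],[[0,0,0],[0,0,0],0.1]])

```text
time: 40.12
tool_pos: [572.0, -268.0, 66.3]
tcp_rot: [179.8, 0.0, 69.1]
ft_force: [0.1, -0.7, -0.0]
finger_gap: 76.7
```

```bash
python3 look.py 10 b2 125 571 -269;  python3 plan.py 570.7 -269 -31 69.3 6
```

```text
t 40.125 [ 571.99 -268.01   66.29] [179.81   0.    69.1 ] gap 76.71248719225184
px [257 176] [372 311] c [ 571.88 -265.65] short 65.79793548583984 long 83.52275085449219 yaw 69.30113983154297
dist 97.26846430377736 turn [ 0.18  0.   -0.21]
[-0.0002, -0.0002, 0.0162], [0.001, 0.0, -0.001]
[-0.0002, -0.0002, 0.0162], [0.001, 0.0, -0.001]
[-0.0002, -0.0002, 0.0162], [0.001, 0.0, -0.001]
[-0.0002, -0.0002, 0.0162], [0.001, 0.0, -0.001]
[-0.0002, -0.0001, 0.0162], [0.001, 0.0, -0.001]
[-0.0002, -0.0001, 0.0162], [0.001, 0.0, -0.001]
```

Call:
play_rows(deltas=[[[-0.0005,-0.0005,0.012],[0.001,0,-0.001],0.1],[[0,0,0.022],[0,0,0],0.1],[[0,0,0.023],[0,0,0],0.1],[[0,0,0.018],[0,0,0],0.1],[[0,0,0.01],[0,0,0],0.1],[[0,0,0.003],[0,0,0],0.1],[[0,0,0],[0,0,0],0.1]])

```text
time: 41.05
tool_pos: [570.5, -268.0, -27.5]
tcp_rot: [180.0, -0.0, 69.2]
ft_force: [-0.1, 0.1, -0.3]
finger_gap: 76.8
```

```bash
python3 plan.py 570.7 -268.7 -30.5 69.3 1
```

```text
dist 3.1424266452689813 turn [ 0.02 -0.01 -0.14]
[-0.0006, 0.0005, 0.003], [0.0, -0.0, -0.002]
```

Call:
play_rows(deltas=[[[-0.0003,0,0.0015],[0,0,-0.001],0.1],[[0,0,0],[0,0,0],0.1],[[0,0,0],[0,0,0],0.3],[[0,0,0],[0,0,0],0.4],[[0,0,0],[0,0,0],0.4],[[0,0,0],[0,0,0],0.4]], force=80)

```text
time: 41.8
tool_pos: [572.3, -269.3, -25.6]
tcp_rot: [179.7, 0.0, 69.2]
ft_force: [-0.3, -0.5, -0.2]
finger_gap: 62.1
```

Call:
play_rows(deltas=[[[0,0,-0.02],[0,0,0],0.4],[[0,0,-0.03],[0,0,0],0.4],[[0,0,-0.03],[0,0,0],0.4],[[0,0,-0.02],[0,0,0],0.4],[[0,0,-0.01],[0,0,0],0.4],[[0,0,0],[0,0,0],0.4]])

```text
time: 42.55
tool_pos: [570.5, -268.3, 89.5]
tcp_rot: [179.9, 0.0, 69.2]
ft_force: [0.5, 0.3, -3.2]
finger_gap: 61.9
```

```bash
python3 heldm.py -39.5; python3 plan.py 620.3 -69.7 80 97.9 7
```

```text
t 42.55 [ 570.53 -268.33   89.55] [179.9    0.    69.22] gap 61.904847981970974 [ 0.52  0.25 -3.24]
first full row of far side 213 -> top edge ~ 219
far edge tool x 43.928515417876746 (centred = 45)
dist 204.84783310541764 turn [  0.04  -0.   -28.67]
[0.029, -0.0034, 0.0013], [0.0, -0.0, -0.071]
[0.0292, -0.0013, 0.0013], [0.0, -0.0, -0.071]
[0.0292, 0.0008, 0.0013], [0.0, -0.0, -0.071]
[0.0291, 0.0029, 0.0013], [0.0, -0.0, -0.071]
[0.0288, 0.005, 0.0013], [0.0, -0.0, -0.071]
[0.0284, 0.007, 0.0013], [0.0, -0.0, -0.071]
[0.0278, 0.009, 0.0013], [0.0, -0.0, -0.071]
```

Call:
play_rows(deltas=[[[0.02,-0.003,0],[0,0,-0.05],0.4],[[0.026,-0.001,0],[0,0,-0.06],0.4],[[0.028,0.001,0],[0,0,-0.06],0.4],[[0.028,0.003,0],[0,0,-0.07],0.4],[[0.028,0.004,0],[0,0,-0.07],0.4],[[0.025,0.006,0],[0,0,-0.07],0.4],[[0.016,0.005,0],[0,0,-0.05],0.4],[[0.008,0.003,0],[0,0,-0.02],0.4]])

```text
time: 43.6
tool_pos: [612.7, -78.8, 77.5]
tcp_rot: [-179.1, -0.6, 96.5]
ft_force: [0.4, -0.1, -3.4]
finger_gap: 62.3
```

Call:
play_rows(deltas=[[[0,0,0],[0,0,0],0.4],[[0,0,0],[0,0,0],0.4]])

```text
time: 43.85
tool_pos: [612.3, -78.9, 76.9]
tcp_rot: [-179.1, -0.5, 96.5]
ft_force: [-0.5, 0.1, -4.5]
finger_gap: 61.7
```

```bash
python3 heldm.py -35.6; python3 plan.py 620.2 -68.8 30 97.9 6
```

```text
t 43.85 [612.32 -78.94  76.88] [-179.08   -0.54   96.5 ] gap 61.73500935765309 [-0.46  0.12 -4.48]
first full row of far side 201 -> top edge ~ 207
far edge tool x 47.07355958666665 (centred = 45)
dist 48.672693072916445 turn [-0.91 -0.56 -1.41]
[0.0015, 0.0016, 0.0078], [-0.003, -0.002, -0.004]
[0.0015, 0.0016, 0.0078], [-0.003, -0.002, -0.004]
[0.0015, 0.0016, 0.0078], [-0.003, -0.002, -0.004]
[0.0015, 0.0016, 0.0078], [-0.003, -0.002, -0.004]
[0.0015, 0.0016, 0.0078], [-0.003, -0.002, -0.004]
[0.0015, 0.0015, 0.0078], [-0.003, -0.002, -0.004]
```

The far-edge row moved from 213 to 201, so the plate may have slipped or the pile behind it may be confusing the mask. I'll look.

```bash
python3 -c "
import cv2,numpy as np
a=cv2.imread('pics/h_42.png');b=cv2.imread('pics/h_43.png')
cv2.imwrite('pics/hh.png',np.hstack([a[150:470,180:470],b[150:470,180:470]]))"
```

```text
(no output)
```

View pics/hh.png

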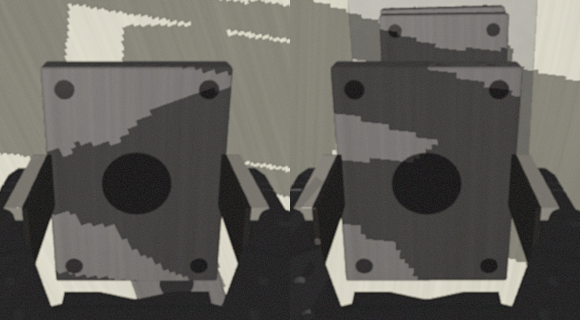

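No slip: the plate sits identically in both pictures (crop rows 66–279), and the pile behind it had fooled the mask.

```bash
python3 -c "
from held import *
for z in (-35.6,-38): print(toolpts([(222,217),(412,217),(399,429),(237,429)],z))"
```

```text
[[ 43.55 -31.9 ]
 [ 43.61  33.03]
 [-45.35  34.12]
 [-45.43 -31.92]]
[[ 44.16 -31.33]
 [ 44.21  32.45]
 [-43.16  33.52]
 [-43.24 -31.35]]
```

Call:
play_rows(deltas=[[[0.003,0.003,0.006],[-0.006,-0.004,-0.01],0.4],[[0.003,0.003,0.01],[-0.005,-0.003,-0.008],0.4],[[0.0015,0.0015,0.01],[-0.002,-0.001,-0.004],0.4],[[0.0005,0.0005,0.008],[0,0,0],0.4],[[0,0,0.004],[0,0,0],0.4],[[0,0,0.001],[0,0,0],0.4],[[0,0,0],[0,0,0],0.4]])

```text
time: 44.78
tool_pos: [618.6, -70.9, 34.2]
tcp_rot: [-179.8, -0.1, 97.7]
ft_force: [0.3, -0.1, -4.0]
finger_gap: 62.0
```

```bash
python3 plan.py 620.2 -69.5 18 97.9 4; python3 -c "
from h import *
s=r.sense();print(s['tool_pos'],s['tcp_rot'])"
```

```text
dist 16.343975653670512 turn [-0.19 -0.08 -0.21]
[0.0003, 0.0004, 0.0041], [-0.001, -0.0, -0.001]
[0.0003, 0.0004, 0.0041], [-0.001, -0.0, -0.001]
[0.0003, 0.0004, 0.0041], [-0.001, -0.0, -0.001]
[0.0003, 0.0004, 0.0041], [-0.001, -0.0, -0.001]
[618.64 -70.93  34.21] [-179.81   -0.08   97.69]
```

Call:
play_rows(deltas=[[[0.0006,0.0008,0.004],[-0.001,0,-0.002],0.4],[[0,0,0.005],[-0.001,0,-0.001],0.4],[[0,0,0.003],[0,0,0],0.4],[[0,0,0.0015],[0,0,0],0.4],[[0,0,0],[0,0,0],0.4],[[0,0,0],[0,0,0],0.4]])

```text
time: 45.52
tool_pos: [620.0, -70.4, 20.6]
tcp_rot: [180.0, -0.0, 97.9]
ft_force: [0.1, 0.6, -2.7]
finger_gap: 61.7
```

Call:
play_rows(deltas=[[[0,0,0.001],[0,0,0],0.4],[[0,0,0.001],[0,0,0],0.4]])

```text
time: 45.78
tool_pos: [620.3, -70.4, 18.9]
tcp_rot: [180.0, -0.0, 97.9]
ft_force: [0.5, 0.0, -3.7]
finger_gap: 62.0
```

Call:
play_rows(deltas=[[[0,0,0.001],[0,0,0],0.4]])

```text
time: 45.9
tool_pos: [620.3, -70.4, 17.8]
tcp_rot: [180.0, -0.0, 97.9]
ft_force: [0.1, -1.1, -4.2]
finger_gap: 62.1
```

Now 0.4 mm up along rack y, then on down to contact.

Call:
play_rows(deltas=[[[0.0004,0,0.001],[0,0,0],0.4],[[0,0,0.001],[0,0,0],0.4]])

```text
time: 46.15
tool_pos: [620.2, -70.0, 15.7]
tcp_rot: [180.0, -0.0, 97.9]
ft_force: [0.0, 0.0, -3.0]
finger_gap: 62.0
```

Call:
play_rows(deltas=[[[0,0,0.001],[0,0,0],0.4],[[0,0,0.001],[0,0,0],0.4]])

```text
time: 46.4
tool_pos: [620.3, -70.0, 14.3]
tcp_rot: [180.0, -0.0, 97.9]
ft_force: [-7.6, 0.7, 9.0]
finger_gap: 61.9
```

Call:
play_rows(deltas=[[[0,0,0],[0,0,0],0.1],[[0,0,0],[0,0,0],0.05],[[0,0,-0.02],[0,0,0],0],[[0,0,-0.03],[0,0,0],0],[[0,0,-0.04],[0,0,0],0],[[0,0,-0.03],[0,0,0],0],[[0,0,-0.01],[0,0,0],0]])

```text
time: 47.28
tool_pos: [622.1, -70.5, 155.1]
tcp_rot: [179.6, 0.1, 97.9]
ft_force: [0.9, 0.7, -0.9]
finger_gap: 85.6
```

```bash
python3 pile.py 50 p4
python3 - <<'E'
from h import *
im=eyes.snapshot("scene")[...,::-1].copy(); cv2.imwrite("pics/sc4.png",im); im=im.astype(int); C=cam("scene")
m=((im[...,2]-im[...,0]<12)&(im.max(2)<105)).astype(np.uint8)
for n,s in dict(A=(141,238),cap=(422,297)).items(): print(n,rect(ray(C,blob(m,s),8)))
E
python3 plan.py 545 -418 130 85.7 9
```

```text
t 47.275 [622.13 -70.52 155.05] [179.6    0.09  97.86] [ 0.91  0.68 -0.93]
+y [['4.2(63)', '4.6(64)'], ['4.2(62)', '4.6(60)'], ['4.6(64)', '5.0(57)'], ['4.2(56)', '4.6(56)']]
+x [['1.0(42)', '1.4(51)'], ['-0.6(24)', '-1.0(24)'], ['-0.6(22)', '-1.0(22)'], ['-0.6(26)', '-1.0(27)']]
-y [['1.8(39)', '1.4(37)'], ['1.4(70)', '1.8(81)'], ['1.4(80)', '1.0(78)'], ['1.4(67)', '1.8(58)']]
-x [['0.2(76)', '0.6(69)'], ['0.2(67)', '0.6(67)'], ['0.6(71)', '0.2(74)'], ['0.2(29)', '0.6(29)']]
A (array([ 545.36, -417.94]), 70.72118377685547, 93.17017364501953, 85.66310119628906)
cap (array([580.72, 398.16]), 72.78005981445312, 89.38604736328125, 71.53947448730469)
dist 356.7109894169252 turn [ 0.34  0.03 12.16]
[-0.0371, -0.0137, 0.0026], [0.001, 0.0, 0.024]
[-0.0374, -0.0129, 0.0026], [0.001, 0.0, 0.024]
[-0.0377, -0.012, 0.0026], [0.001, 0.0, 0.024]
[-0.038, -0.0111, 0.0026], [0.001, 0.0, 0.024]
[-0.0382, -0.0102, 0.0026], [0.001, 0.0, 0.024]
[-0.0384, -0.0093, 0.0026], [0.001, 0.0, 0.024]
[-0.0387, -0.0084, 0.0026], [0.001, 0.0, 0.024]
[-0.0388, -0.0075, 0.0026], [0.001, 0.0, 0.024]
[-0.039, -0.0065, 0.0026], [0.001, 0.0, 0.024]
```

Call:
play_rows(deltas=[[[-0.036,-0.0135,0.001],[0.001,0,0.024],0],[[-0.036,-0.0125,0.001],[0.001,0,0.024],0],[[-0.036,-0.012,0.001],[0.001,0,0.024],0],[[-0.036,-0.011,0.001],[0.001,0,0.024],0],[[-0.036,-0.01,0.001],[0,0,0.024],0],[[-0.036,-0.009,0.001],[0,0,0.024],0],[[-0.036,-0.008,0.001],[0,0,0.024],0],[[-0.036,-0.0075,0.005],[0,0,0.024],0]])

```text
time: 48.38
tool_pos: [545.3, -364.8, 125.3]
tcp_rot: [-179.1, -0.5, 86.8]
ft_force: [0.6, 0.2, 0.3]
finger_gap: 85.2
```

Call:
play_rows(deltas=[[[-0.033,-0.006,0.012],[0,0,0.02],0.1],[[-0.013,-0.003,0.015],[0,0,0.005],0.1],[[-0.003,0,0.015],[0,0,0],0.1],[[0,0,0.008],[0,0,0],0.1],[[0,0,0.002],[0,0,0],0.1],[[0,0,0],[0,0,0],0.1]])

```text
time: 49.12
tool_pos: [529.1, -410.1, 63.1]
tcp_rot: [-178.6, -0.9, 85.4]
ft_force: [0.3, 0.3, -0.5]
finger_gap: 76.4
```

```bash
python3 look.py 10 a1 125 545 -418; python3 -c "
from h import *
print('sleeve',ray(cam('scene'),[(141,267)],70))"
```

```text
t 49.125 [ 529.05 -410.09   63.1 ] [-178.6    -0.89   85.35] gap 76.44495704271732
px [290 196] [405 311] c [ 545.19 -412.67] short 65.84410095214844 long 70.85999298095703 yaw 85.67754364013672
sleeve [[ 699.37 -324.02]]
```

Call:
play_rows(deltas=[[[-0.003,0.005,-0.001],[-0.008,-0.005,0],0.1],[[-0.004,0.006,-0.001],[-0.008,-0.005,0],0.1],[[-0.002,0.0025,0],[-0.005,-0.003,0],0.1],[[-0.0007,0.001,0],[0,0,0],0.1],[[0,0,0],[0,0,0],0.1]])

```text
time: 49.8
tool_pos: [545.5, -422.4, 67.7]
tcp_rot: [179.9, 0.1, 85.4]
ft_force: [0.7, -0.3, -0.0]
finger_gap: 76.9
```

```bash
python3 look.py 10 a2 125 545 -418;  python3 plan.py 544.5 -422.2 -31 85.7 6
```

```text
t 49.8 [ 545.52 -422.45   67.75] [179.91   0.06  85.41] gap 76.85914853105132
px [257 174] [372 311] c [ 544.7  -420.11] short 66.13279724121094 long 85.1418685913086 yaw 85.44392395019531
dist 98.70382865912788 turn [ 0.09  0.06 -0.29]
[0.0, -0.0002, 0.0164], [0.0, 0.0, -0.001]
[0.0, -0.0002, 0.0164], [0.0, 0.0, -0.001]
[0.0, -0.0002, 0.0164], [0.0, 0.0, -0.001]
[0.0, -0.0002, 0.0164], [0.0, 0.0, -0.001]
[0.0, -0.0002, 0.0164], [0.0, 0.0, -0.001]
[0.0, -0.0002, 0.0164], [0.0, 0.0, -0.001]
```

Call:
play_rows(deltas=[[[0,-0.0005,0.012],[0,0,0],0.1],[[0,0,0.022],[0,0,0],0.1],[[0,0,0.024],[0,0,0],0.1],[[0,0,0.019],[0,0,0],0.1],[[0,0,0.01],[0,0,0],0.1],[[0,0,0.004],[0,0,0],0.1],[[0,0,0.001],[0,0,0],0.1],[[0,0,0],[0,0,0],0.1]])

```text
time: 50.85
tool_pos: [543.4, -421.2, -32.9]
tcp_rot: [-179.9, -0.1, 85.4]
ft_force: [0.5, -0.1, 0.9]
finger_gap: 77.2
```

```bash
python3 plan.py 544.5 -422.5 -32 85.5 1
```

```text
dist 1.9126082014507537 turn [-0.08 -0.07 -0.1 ]
[-0.0013, 0.0012, -0.0009], [-0.001, -0.001, -0.002]
```

Call:
play_rows(deltas=[[[-0.0007,0.0005,0],[0,0,0],0.1],[[0,0,0],[0,0,0],0.3],[[0,0,0],[0,0,0],0.4],[[0,0,0],[0,0,0],0.4],[[0,0,0],[0,0,0],0.4]], force=80)

```text
time: 51.48
tool_pos: [544.9, -422.9, -30.4]
tcp_rot: [180.0, 0.0, 85.4]
ft_force: [-0.3, -0.2, -0.2]
finger_gap: 63.1
```

Call:
play_rows(deltas=[[[0,0,-0.02],[0,0,0],0.4],[[0,0,-0.03],[0,0,0],0.4],[[0,0,-0.04],[0,0,0],0.4],[[0,0,-0.03],[0,0,0],0.4],[[0,0,-0.01],[0,0,0],0.4],[[0,0,0],[0,0,0],0.4]])

```text
time: 52.22
tool_pos: [543.3, -421.4, 104.9]
tcp_rot: [-179.9, -0.1, 85.4]
ft_force: [0.4, 0.5, -5.5]
finger_gap: 63.2
```

```bash
python3 heldm.py -40; python3 plan.py 620.2 -69 95 97.9 9
```

```text
t 52.225 [ 543.33 -421.43  104.94] [-179.87   -0.11   85.4 ] gap 63.19089446344121 [ 0.39  0.55 -5.52]
first full row of far side 213 -> top edge ~ 219
far edge tool x 44.04279816418682 (centred = 45)
dist 360.66385054677573 turn [ -0.16  -0.16 -12.5 ]
[0.0397, 0.0054, 0.0011], [-0.0, -0.0, -0.024]
[0.0395, 0.0064, 0.0011], [-0.0, -0.0, -0.024]
[0.0394, 0.0073, 0.0011], [-0.0, -0.0, -0.024]
[0.0392, 0.0083, 0.0011], [-0.0, -0.0, -0.024]
[0.039, 0.0092, 0.0011], [-0.0, -0.0, -0.024]
[0.0387, 0.0102, 0.0011], [-0.0, -0.0, -0.024]
[0.0385, 0.0111, 0.001], [-0.0, -0.0, -0.024]
[0.0382, 0.012, 0.001], [-0.0, -0.0, -0.024]
[0.0379, 0.013, 0.001], [-0.0, -0.0, -0.024]
```

Call:
play_rows(deltas=[[[0.03,0.005,0],[0,0,-0.02],0.4],[[0.039,0.006,0],[0,0,-0.025],0.4],[[0.039,0.007,0],[0,0,-0.025],0.4],[[0.039,0.008,0],[0,0,-0.025],0.4],[[0.039,0.009,0],[0,0,-0.025],0.4],[[0.039,0.01,0],[0,0,-0.025],0.4],[[0.039,0.011,0],[0,0,-0.025],0.4],[[0.035,0.011,0],[0,0,-0.02],0.4]])

```text
time: 53.28
tool_pos: [599.8, -111.1, 87.9]
tcp_rot: [-178.7, -0.9, 96.3]
ft_force: [0.6, -0.6, -5.4]
finger_gap: 63.4
```

Call:
play_rows(deltas=[[[0.018,0.007,0],[0,0,-0.01],0.4],[[0.006,0.003,0],[0,0,0],0.4],[[0,0,0],[0,0,0],0.4],[[0,0,0],[0,0,0],0.4]])

```text
time: 53.78
tool_pos: [604.8, -84.4, 83.8]
tcp_rot: [-178.3, -1.0, 97.0]
ft_force: [1.0, -0.1, -4.6]
finger_gap: 63.5
```

```bash
python3 plan.py 620.2 -69.2 42 97.9 6;  python3 -c "
from h import *
s=r.sense();print(s['tool_pos'],s['tcp_rot'])"
```

```text
dist 47.03917174984002 turn [-1.69 -1.04 -0.9 ]
[0.0021, 0.0031, 0.0069], [-0.005, -0.003, -0.003]
[0.0021, 0.003, 0.0069], [-0.005, -0.003, -0.003]
[0.0021, 0.003, 0.0069], [-0.005, -0.003, -0.003]
[0.0021, 0.003, 0.0069], [-0.005, -0.003, -0.003]
[0.0021, 0.0029, 0.0069], [-0.005, -0.003, -0.003]
[0.0021, 0.0029, 0.007], [-0.005, -0.003, -0.003]
[604.8  -84.39  83.77] [-178.3    -1.03   96.98]
```

Call:
play_rows(deltas=[[[0.004,0.006,0.004],[-0.01,-0.006,-0.006],0.4],[[0.004,0.006,0.008],[-0.01,-0.006,-0.005],0.4],[[0.002,0.003,0.01],[-0.006,-0.004,-0.003],0.4],[[0.0008,0.001,0.008],[-0.002,-0.001,0],0.4],[[0,0,0.005],[0,0,0],0.4],[[0,0,0.002],[0,0,0],0.4],[[0,0,0],[0,0,0],0.4]])

```text
time: 54.65
tool_pos: [619.0, -72.6, 43.1]
tcp_rot: [-180.0, -0.0, 97.7]
ft_force: [0.0, -0.1, -4.6]
finger_gap: 63.3
```

```bash
python3 plan.py 620.2 -69.2 22 97.9 1;  python3 -c "
from h import *
s=r.sense();print(s['tool_pos'],s['tcp_rot'])"
```

```text
dist 21.405151246404387 turn [-0.05 -0.   -0.2 ]
[0.0032, 0.0016, 0.0211], [-0.001, -0.0, -0.004]
[619.05 -72.61  43.1 ] [-179.95   -0.     97.7 ]
```

Call:
play_rows(deltas=[[[0.0015,0.0005,0.004],[0,0,-0.002],0.4],[[0.0007,0.0003,0.006],[0,0,-0.001],0.4],[[0,0,0.004],[0,0,0],0.4],[[0,0,0.0015],[0,0,0],0.4],[[0,0,0],[0,0,0],0.4],[[0,0,0],[0,0,0],0.4]])

```text
time: 55.4
tool_pos: [620.1, -70.4, 27.3]
tcp_rot: [180.0, 0.0, 97.9]
ft_force: [0.3, 0.4, -6.2]
finger_gap: 63.1
```

```bash
python3 plan.py 620.2 -69.2 22 97.9 1;  python3 -c "
from h import *
s=r.sense();print(s['tool_pos'],s['tcp_rot'])"
```

```text
dist 5.396201636069547 turn [ 0.01  0.02 -0.03]
[0.0012, 0.0003, 0.0053], [0.0, 0.0, -0.0]
[620.12 -70.43  27.25] [179.99   0.02  97.87]
```

Call:
play_rows(deltas=[[[0.0008,0,0.0015],[0,0,0],0.4],[[0.0004,0,0.0015],[0,0,0],0.4],[[0,0,0.001],[0,0,0],0.4],[[0,0,0.001],[0,0,0],0.4]])

```text
time: 55.9
tool_pos: [620.3, -69.2, 22.4]
tcp_rot: [179.9, 0.0, 97.9]
ft_force: [0.0, 0.6, -5.5]
finger_gap: 63.4
```

Call:
play_rows(deltas=[[[0,0,0.001],[0,0,0],0.4],[[0,0,0.001],[0,0,0],0.4]])

```text
time: 56.15
tool_pos: [620.3, -69.2, 20.3]
tcp_rot: [179.9, 0.0, 97.9]
ft_force: [-0.6, 0.3, -4.3]
finger_gap: 63.5
```

Call:
play_rows(deltas=[[[0,0,0.001],[0,0,0],0.4],[[0,0,0],[0,0,0],0.1],[[0,0,0],[0,0,0],0.05],[[0,0,-0.02],[0,0,0],0],[[0,0,-0.03],[0,0,0],0],[[0,0,-0.04],[0,0,0],0],[[0,0,-0.03],[0,0,0],0],[[0,0,-0.01],[0,0,0],0]])

```text
time: 57.15
tool_pos: [622.8, -69.7, 162.0]
tcp_rot: [179.5, 0.2, 97.9]
ft_force: [-0.2, -0.6, -0.7]
finger_gap: 85.4
```

```bash
python3 pile.py 60 p5;  python3 plan.py 581 398 150 72 11
```

```text
t 57.15 [622.79 -69.7  161.96] [179.47   0.2   97.87] [-0.15 -0.64 -0.68]
+y [['5.0(62)', '5.4(73)'], ['5.0(62)', '5.4(72)'], ['5.8(47)', '5.4(52)'], ['5.0(46)', '5.4(48)']]
+x [['1.8(44)', '2.2(50)'], ['-0.6(22)', '-1.0(23)'], ['-0.6(21)', '-1.0(22)'], ['-0.6(28)', '-1.0(29)']]
-y [['-0.2(34)', '0.2(33)'], ['-0.2(79)', '-0.6(72)'], ['-0.6(60)', '-0.2(76)'], ['-0.6(40)', '-0.2(54)']]
-x [['0.6(66)', '0.2(73)'], ['0.2(68)', '0.6(66)'], ['0.6(61)', '0.2(61)'], ['2.2(49)', '2.6(47)']]
dist 469.82462967532916 turn [ 0.62  0.08 25.87]
[0.0427, 0.002, 0.001], [0.001, 0.0, 0.041]
[0.0427, 0.0003, 0.001], [0.001, 0.0, 0.041]
[0.0427, -0.0015, 0.001], [0.001, 0.0, 0.041]
[0.0426, -0.0032, 0.001], [0.001, 0.0, 0.041]
[0.0424, -0.005, 0.001], [0.001, 0.0, 0.041]
[0.0422, -0.0067, 0.001], [0.001, 0.0, 0.041]
[0.0419, -0.0084, 0.0011], [0.001, 0.0, 0.041]
[0.0415, -0.0101, 0.0011], [0.001, 0.0, 0.041]
[0.041, -0.0118, 0.0011], [0.001, 0.0, 0.041]
[0.0405, -0.0135, 0.0011], [0.001, 0.0, 0.041]
[0.0399, -0.0152, 0.0011], [0.001, 0.0, 0.041]
```

View pics/p5.png

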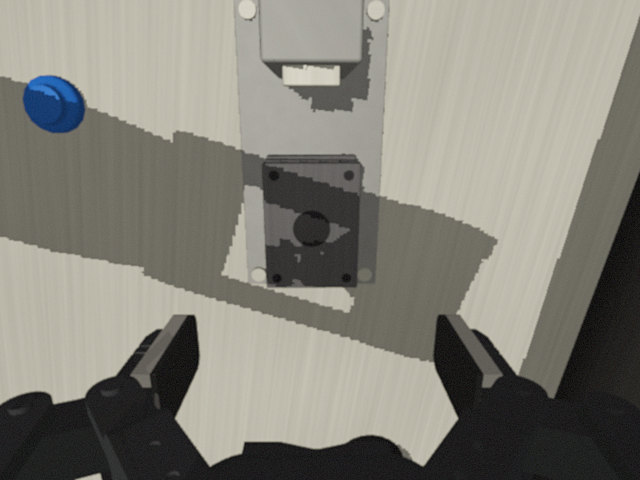

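The pile of four is neat. In the view its top face spans about (263,160)–(362,286), with top-plate edge errors under 1 mm. Now the cap, which I'll grip by its bar.

Call:
play_rows(deltas=[[[0.035,0.002,0],[0.001,0,0.041],0],[[0.042,0,0],[0.001,0,0.041],0],[[0.042,-0.0015,0],[0.001,0,0.041],0],[[0.042,-0.003,0],[0.001,0,0.041],0],[[0.042,-0.005,0],[0.001,0,0.041],0],[[0.042,-0.007,0],[0.001,0,0.041],0],[[0.042,-0.0085,0],[0.001,0,0.041],0],[[0.042,-0.01,0],[0.001,0,0.041],0]])

```text
time: 58.2
tool_pos: [591.0, 266.6, 153.7]
tcp_rot: [-179.7, 0.3, 78.1]
ft_force: [0.8, 0.2, 0.8]
finger_gap: 85.4
```

Call:
play_rows(deltas=[[[0.042,-0.012,0],[0,0,0.041],0.3],[[0.041,-0.0135,0.005],[0,0,0.041],0.45],[[0.03,-0.01,0.01],[0,0,0.03],0.45],[[0.012,-0.005,0.01],[0,0,0.01],0.45],[[0.003,-0.001,0.005],[0,0,0],0.45],[[0,0,0],[0,0,0],0.45],[[0,0,0],[0,0,0],0.45]])

```text
time: 59.08
tool_pos: [579.1, 403.9, 115.2]
tcp_rot: [-179.4, 0.8, 71.0]
ft_force: [0.8, -0.6, 0.1]
finger_gap: 47.1
```

```bash
python3 look.py 12 cap1 125 581 398
```

```text
t 59.075 [579.09 403.92 115.22] [-179.41    0.79   71.04] gap 47.06568076486195
px [275 171] [371 296] c [581.04 395.74] short 65.46651458740234 long 91.77344512939453 yaw 72.30345916748047
```

View pics/cap1.png

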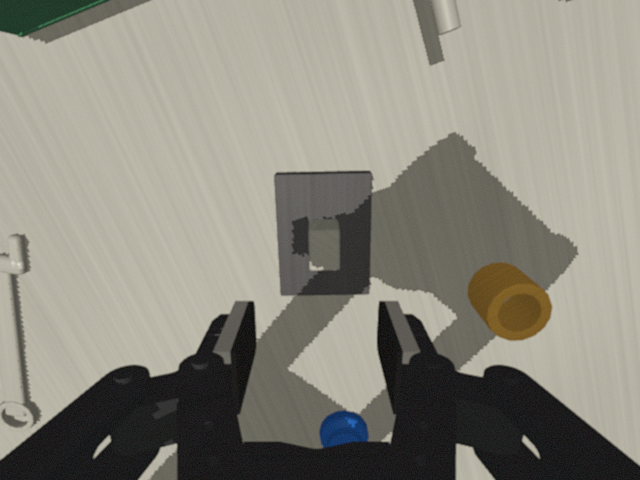

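The cap block is at px (275–371, 171–296) with its bright bar at (325,245). Its centre is about (580.7, 395.0), yaw 72.3. I'll lower over the bar.

Call:
play_rows(deltas=[[[-0.003,0.0015,0.01],[-0.005,0.005,-0.01],0.5],[[-0.0025,0.0015,0.018],[-0.004,0.005,-0.008],0.5],[[-0.0015,0.0007,0.022],[-0.001,0.002,-0.003],0.5],[[0,0,0.016],[0,0,0],0.5],[[0,0,0.008],[0,0,0],0.5],[[0,0,0.003],[0,0,0],0.5],[[0,0,0],[0,0,0],0.5]])

```text
time: 60.0
tool_pos: [582.8, 393.0, 37.4]
tcp_rot: [179.8, -0.1, 72.2]
ft_force: [-0.3, -0.2, 0.2]
finger_gap: 42.6
```

```bash
python3 plan.py 580.7 395 -10 72.3 1;  python3 -c "
from h import *
s=r.sense();print(s['tool_pos'],s['tcp_rot'],s['finger_gap'])"
```

```text
dist 47.44612831784548 turn [ 0.22 -0.13 -0.11]
[0.0011, -0.0028, 0.0474], [0.004, -0.002, -0.002]
[582.8  393.02  37.36] [179.78  -0.13  72.19] 42.60469490327928
```

Call:
play_rows(deltas=[[[0.0006,-0.0014,0.008],[0.002,-0.001,-0.001],0.5],[[0,-0.0005,0.011],[0,0,0],0.5],[[0,0,0.011],[0,0,0],0.5],[[0,0,0.007],[0,0,0],0.5],[[0,0,0.003],[0,0,0],0.5],[[0,0,0.001],[0,0,0],0.5],[[0,0,0],[0,0,0],0.5]])

```text
time: 60.88
tool_pos: [581.8, 394.9, -5.5]
tcp_rot: [179.8, -0.1, 72.3]
ft_force: [-0.3, -0.1, 0.7]
finger_gap: 42.4
```

```bash
python3 plan.py 580.7 395 -10 72.3 1;  python3 -c "
from h import *
s=r.sense();print(s['tool_pos'],s['tcp_rot'],s['finger_gap'])"
```

```text
dist 4.6098309557842105 turn [ 0.16 -0.13 -0.02]
[-0.0003, -0.0011, 0.0045], [0.003, -0.002, -0.0]
[581.78 394.95  -5.52] [179.84  -0.13  72.28] 42.39012528750013
```

Call:
play_rows(deltas=[[[0,-0.0006,0.0015],[0.002,-0.001,0],0.5],[[0,0,0],[0,0,0],0.6],[[0,0,0],[0,0,0],0.7],[[0,0,0],[0,0,0],0.9],[[0,0,0],[0,0,0],0.9],[[0,0,0],[0,0,0],0.9]], force=80)

```text
time: 61.62
tool_pos: [581.9, 395.6, -5.7]
tcp_rot: [179.9, -0.1, 72.3]
ft_force: [0.1, 0.2, 0.4]
finger_gap: 17.7
```

Call:
play_rows(deltas=[[[0,0,-0.02],[0,0,0],0.9],[[0,0,-0.035],[0,0,0],0.9],[[0,0,-0.045],[0,0,0],0.9],[[0,0,-0.035],[0,0,0],0.9],[[0,0,-0.012],[0,0,0],0.9],[[0,0,0],[0,0,0],0.9]])

```text
time: 62.38
tool_pos: [577.9, 393.1, 142.7]
tcp_rot: [-179.7, 0.3, 72.3]
ft_force: [-0.2, -0.4, -7.1]
finger_gap: 18.5
```

```bash
python3 - <<'E'
from h import *
s=r.sense(); print(s["time"],s["tool_pos"],s["tcp_rot"],s["ft_force"],s["finger_gap"])
cv2.imwrite("pics/hcap.png",eyes.snapshot("wrist")[...,::-1])
E
python3 plan.py 620.2 -69.2 155 97.9 11
```

```text
62.375 [577.88 393.06 142.66] [-179.71    0.31   72.28] [-0.19 -0.4  -7.05] 18.515480776776553
dist 464.20909314021094 turn [ -0.41   0.28 -25.62]
[-0.0388, 0.0165, -0.0011], [-0.001, 0.0, -0.041]
[-0.0395, 0.0149, -0.0011], [-0.001, 0.0, -0.041]
[-0.04, 0.0133, -0.0011], [-0.001, 0.0, -0.041]
[-0.0406, 0.0116, -0.0011], [-0.001, 0.0, -0.041]
[-0.041, 0.01, -0.0011], [-0.001, 0.0, -0.041]
[-0.0414, 0.0083, -0.0011], [-0.001, 0.0, -0.041]
[-0.0417, 0.0066, -0.0011], [-0.001, 0.0, -0.041]
[-0.0419, 0.0049, -0.0011], [-0.001, 0.0, -0.041]
[-0.0421, 0.0032, -0.0012], [-0.001, 0.0, -0.041]
[-0.0422, 0.0015, -0.0012], [-0.001, 0.0, -0.041]
[-0.0422, -0.0002, -0.0012], [-0.001, 0.0, -0.041]
```

View pics/hcap.png

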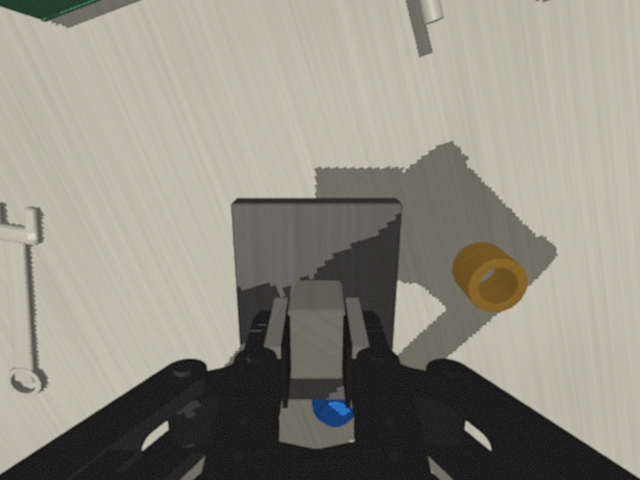

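The cap is held by its bar: its far top edge is at row ~204 (columns 233–401) and its near edge at row ~398. Now its offset in the tool frame.

```bash
python3 -c "
from held import *
print(toolpts([(234,204),(401,204),(318,398),(240,320),(395,320)],-17.7))"; python3 plan.py 620.2 -69.2 155 97.9 11 | head -1
```

```text
[[ 44.22 -31.47]
 [ 44.27  32.56]
 [-44.6    0.93]
 [ -5.48 -31.94]
 [ -5.41  33.2 ]]
dist 464.20909314021094 turn [ -0.41   0.28 -25.62]
```

Call:
play_rows(deltas=[[[-0.03,0.013,-0.004],[-0.001,0,-0.035],0.9],[[-0.0395,0.015,-0.003],[-0.001,0,-0.041],0.9],[[-0.04,0.013,-0.002],[-0.001,0,-0.041],0.9],[[-0.0405,0.0115,-0.002],[-0.001,0,-0.041],0.9],[[-0.041,0.01,-0.002],[-0.001,0,-0.041],0.9],[[-0.0415,0.0085,-0.002],[-0.001,0,-0.041],0.9]])

```text
time: 63.18
tool_pos: [591.6, 144.4, 141.7]
tcp_rot: [-178.7, 0.8, 86.8]
ft_force: [1.0, -0.3, -6.4]
finger_gap: 18.2
```

```bash
python3 plan.py 620.2 -69.2 150 97.9 6;  python3 -c "
from h import *
s=r.sense();print(s['tool_pos'],s['tcp_rot'],s['finger_gap'])"
```

```text
dist 215.6593840961561 turn [ -1.39   0.63 -11.1 ]
[-0.0353, 0.0067, -0.0011], [-0.004, 0.002, -0.032]
[-0.0355, 0.0056, -0.0011], [-0.004, 0.002, -0.032]
[-0.0356, 0.0044, -0.0012], [-0.004, 0.002, -0.032]
[-0.0358, 0.0033, -0.0012], [-0.004, 0.002, -0.032]
[-0.0359, 0.0021, -0.0013], [-0.004, 0.002, -0.032]
[-0.0359, 0.001, -0.0013], [-0.004, 0.002, -0.032]
[591.58 144.39 141.7 ] [-178.68    0.76   86.81] 18.24484163826782
```

Call:
play_rows(deltas=[[[-0.039,0.0075,-0.002],[-0.004,0.002,-0.034],0.9],[[-0.039,0.0065,-0.002],[-0.004,0.002,-0.034],0.9],[[-0.038,0.005,-0.002],[-0.004,0.002,-0.034],0.9],[[-0.034,0.0035,-0.002],[-0.004,0.002,-0.034],0.9],[[-0.024,0.002,-0.001],[-0.004,0.002,-0.025],0.9],[[-0.012,0.001,0],[-0.002,0.001,-0.01],0.9],[[-0.004,0,0],[0,0,0],0.9],[[0,0,0],[0,0,0],0.9]])

```text
time: 64.18
tool_pos: [610.5, -53.4, 133.8]
tcp_rot: [-178.4, -0.3, 96.7]
ft_force: [0.8, 0.1, -6.4]
finger_gap: 18.4
```

```bash
python3 plan.py 620.2 -69.2 85 97.9 6;  python3 -c "
from h import *
s=r.sense();print(s['tool_pos'],s['tcp_rot'],s['finger_gap'])"
```

```text
dist 52.23666276636848 turn [-1.57 -0.32 -1.21]
[-0.0028, 0.0015, 0.0081], [-0.005, -0.001, -0.004]
[-0.0028, 0.0015, 0.0081], [-0.005, -0.001, -0.004]
[-0.0028, 0.0014, 0.0081], [-0.005, -0.001, -0.004]
[-0.0028, 0.0014, 0.0081], [-0.005, -0.001, -0.004]
[-0.0028, 0.0013, 0.0081], [-0.005, -0.001, -0.004]
[-0.0028, 0.0013, 0.0081], [-0.005, -0.001, -0.004]
[610.46 -53.43 133.84] [-178.43   -0.3    96.68] 18.373938360370637
```

Call:
play_rows(deltas=[[[-0.005,0.003,0.008],[-0.01,-0.002,-0.008],0.9],[[-0.005,0.0025,0.014],[-0.009,-0.002,-0.007],0.9],[[-0.003,0.0015,0.015],[-0.005,-0.001,-0.004],0.9],[[-0.0015,0.0005,0.012],[-0.002,0,0],0.9],[[-0.0005,0,0.006],[0,0,0],0.9],[[0,0,0.002],[0,0,0],0.9],[[0,0,0],[0,0,0],0.9]])

```text
time: 65.05
tool_pos: [618.7, -65.5, 71.0]
tcp_rot: [-179.9, -0.1, 98.0]
ft_force: [-0.3, -0.7, -6.2]
finger_gap: 18.4
```

```bash
python3 plan.py 620.2 -69.2 58 97.9 1;  python3 -c "
from h import *
s=r.sense();print(s['tool_pos'],s['tcp_rot'],s['finger_gap'])"
```

```text
dist 13.580094196866467 turn [-0.11 -0.09  0.1 ]
[-0.0039, 0.001, 0.013], [-0.002, -0.002, 0.002]
[618.71 -65.48  70.97] [-179.89   -0.09   98.  ] 18.408474400357417
```

Call:
play_rows(deltas=[[[-0.002,0.0005,0.003],[-0.001,-0.001,0.001],0.9],[[-0.001,0.0002,0.004],[0,0,0],0.9],[[-0.0003,0,0.002],[0,0,0],0.9],[[0,0,0.001],[0,0,0],0.9],[[0,0,0],[0,0,0],0.9]])

```text
time: 65.68
tool_pos: [621.0, -69.0, 61.8]
tcp_rot: [179.9, 0.0, 97.9]
ft_force: [0.5, 0.1, -6.8]
finger_gap: 18.6
```

```bash
python3 plan.py 620.2 -69.2 54.5 97.9 1;  python3 -c "
from h import *
s=r.sense();print(s['tool_pos'],s['tcp_rot'],s['finger_gap'])"
```

```text
dist 7.363489340367775 turn [0.08 0.02 0.04]
[-0.0, -0.0008, 0.0073], [0.001, 0.0, 0.001]
[621.02 -69.05  61.82] [179.92   0.02  97.94] 18.634821904431572
```

Call:
play_rows(deltas=[[[0,-0.0006,0.002],[0.001,0,0],0.9],[[0,0,0.0015],[0,0,0],0.9],[[0,0,0.001],[0,0,0],0.9],[[0,0,0.001],[0,0,0],0.9]])

```text
time: 66.18
tool_pos: [620.6, -69.1, 56.2]
tcp_rot: [180.0, 0.0, 97.9]
ft_force: [-0.4, -1.0, -5.9]
finger_gap: 18.4
```

Call:
play_rows(deltas=[[[0,0,0.001],[0,0,0],0.9],[[0,0,0.001],[0,0,0],0.9]])

```text
time: 66.42
tool_pos: [620.6, -69.1, 54.3]
tcp_rot: [179.9, 0.0, 97.9]
ft_force: [-2.6, -0.1, -0.1]
finger_gap: 18.0
```

The cap is down on the pile with the load off the wrist. I'll release, rise and check.

Call:
play_rows(deltas=[[[0,0,0],[0,0,0],0.6],[[0,0,0],[0,0,0],0.4],[[0,0,-0.004],[0,0,0],0.4],[[0,0,-0.025],[0,0,0],0.3],[[0,0,-0.035],[0,0,0],0.3],[[0,0,-0.03],[0,0,0],0.3],[[0,0,-0.01],[0,0,0],0.3],[[0,0,0],[0,0,0],0.3]])

```text
time: 67.42
tool_pos: [623.4, -69.7, 166.6]
tcp_rot: [179.5, 0.2, 97.9]
ft_force: [0.4, -0.6, -0.7]
finger_gap: 59.9
```

```bash
python3 pile.py 72 p6; python3 plan.py 580.8 218.3 160 97.9 8
```

```text
t 67.425 [623.39 -69.66 166.55] [179.48   0.19  97.94] [ 0.45 -0.62 -0.75]
+y [['5.8(24)', '3.8(21)'], ['-3.8(32)', '-4.6(32)'], ['-0.6(-34)', '3.4(35)'], ['3.8(38)', '-0.6(-35)']]
+x [['1.8(50)', '2.2(41)'], ['-0.2(26)', '-0.6(24)'], ['-0.2(22)', '-1.0(16)'], ['-0.6(38)', '-0.2(40)']]
-y [['0.2(37)', '1.0(40)'], ['-0.6(67)', '-0.2(84)'], ['-3.0(30)', '-2.6(29)'], ['-3.8(29)', '-3.4(29)']]
-x [['0.2(61)', '0.6(54)'], ['0.2(44)', '-2.6(34)'], ['-0.2(73)', '0.2(77)'], ['0.2(75)', '-0.2(74)']]
dist 291.05525104854047 turn [0.47 0.17 0.04]
[0.0364, -0.0003, 0.0006], [0.001, 0.0, 0.0]
[0.0364, -0.0003, 0.0006], [0.001, 0.0, 0.0]
[0.0364, -0.0003, 0.0007], [0.001, 0.0, 0.0]
[0.0364, -0.0003, 0.0007], [0.001, 0.0, 0.0]
[0.0364, -0.0003, 0.0007], [0.001, 0.0, 0.0]
[0.0364, -0.0003, 0.0007], [0.001, 0.0, 0.0]
[0.0364, -0.0003, 0.0007], [0.001, 0.0, 0.0]
[0.0364, -0.0003, 0.0007], [0.001, 0.0, 0.0]
```

View pics/p6.png

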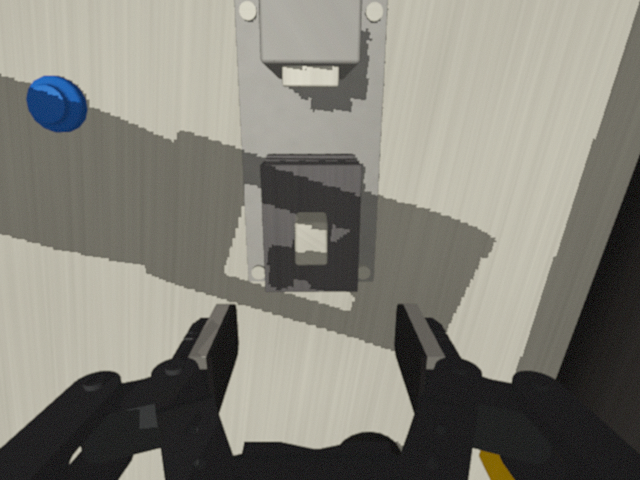

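The cap sits squarely on the pile, with its bar upright at (311,240) and edges within about 1 mm. Now the knob: I'll fly past it with the fingers shut, then come down behind its outer face.

Call:
play_rows(deltas=[[[0.03,0,-0.002],[0.002,0,0],0.6],[[0.038,0,-0.002],[0.002,0,0],1],[[0.038,0,-0.002],[0.002,0,0],1],[[0.038,0,-0.002],[0.001,0,0],1],[[0.038,0,-0.002],[0,0,0],1],[[0.038,0,-0.002],[0,0,0],1],[[0.038,0,-0.002],[0,0,0],1],[[0.022,0,0],[0,0,0],1]])

```text
time: 68.47
tool_pos: [576.4, 213.2, 163.2]
tcp_rot: [-178.8, 0.1, 97.7]
ft_force: [0.6, 0.5, 0.4]
finger_gap: -0.1
```

Call:
play_rows(deltas=[[[0.008,0,0],[0,0,0],1],[[0.002,0,0],[0,0,0],1],[[0,0,0],[0,0,0],1]])

```text
time: 68.85
tool_pos: [574.3, 222.5, 160.8]
tcp_rot: [-178.6, 0.2, 97.7]
ft_force: [-0.2, -0.7, 1.1]
finger_gap: -0.4
```

```bash
python3 plan.py 580.6 219 66 97.9 6;  python3 -c "
from h import *
s=r.sense();print(s['tool_pos'],s['tcp_rot'],s['finger_gap'])"
```

```text
dist 95.08920863046355 turn [-1.36  0.21 -0.17]
[-0.0007, 0.0013, 0.0158], [-0.004, 0.001, -0.0]
[-0.0007, 0.0013, 0.0158], [-0.004, 0.001, -0.0]
[-0.0007, 0.0012, 0.0158], [-0.004, 0.001, -0.0]
[-0.0007, 0.0012, 0.0158], [-0.004, 0.001, -0.0]
[-0.0007, 0.0011, 0.0158], [-0.004, 0.001, -0.0]
[-0.0007, 0.001, 0.0158], [-0.004, 0.001, -0.0]
[574.27 222.53 160.81] [-178.64    0.21   97.73] -0.42279076887711975
```

Call:
play_rows(deltas=[[[0,0.0025,0.012],[-0.01,0.002,0],1],[[0,0.002,0.022],[-0.008,0.001,0],1],[[0,0.001,0.022],[-0.003,0,0],1],[[0,0,0.017],[0,0,0],1],[[0,0,0.009],[0,0,0],1],[[0,0,0.004],[0,0,0],1],[[0,0,0.001],[0,0,0],1],[[0,0,0],[0,0,0],1]])

```text
time: 69.85
tool_pos: [581.5, 218.9, 70.0]
tcp_rot: [179.9, 0.0, 97.4]
ft_force: [-0.3, 0.3, 0.8]
finger_gap: 0.0
```

```bash
python3 plan.py 590.8 146 66 97.9 8;  python3 -c "
from h import *
s=r.sense();print(s['tool_pos'],s['tcp_rot'],s['ft_force'])"
```

```text
dist 73.58955674159351 turn [ 0.09  0.05 -0.48]
[-0.0092, -0.0, 0.0005], [0.0, 0.0, -0.001]
[-0.0092, -0.0, 0.0005], [0.0, 0.0, -0.001]
[-0.0092, -0.0, 0.0005], [0.0, 0.0, -0.001]
[-0.0092, -0.0001, 0.0005], [0.0, 0.0, -0.001]
[-0.0092, -0.0001, 0.0005], [0.0, 0.0, -0.001]
[-0.0092, -0.0001, 0.0005], [0.0, 0.0, -0.001]
[-0.0092, -0.0001, 0.0005], [0.0, 0.0, -0.001]
[-0.0092, -0.0001, 0.0005], [0.0, 0.0, -0.001]
[581.51 218.89  69.96] [179.91   0.05  97.42] [-0.26  0.33  0.77]
```

Positioned behind the knob's outer face. Now push.

Call:
play_rows(deltas=[[[-0.01,0,0.001],[0,0,-0.004],1],[[-0.01,0,0.001],[0,0,-0.004],1],[[-0.01,0,0],[0,0,0],1],[[-0.01,0,0],[0,0,0],1],[[-0.01,0,0],[0,0,0],1],[[-0.008,0,0],[0,0,0],1],[[-0.006,0,0],[0,0,0],1]])

```text
time: 70.72
tool_pos: [591.4, 153.6, 69.8]
tcp_rot: [179.7, -0.2, 98.0]
ft_force: [0.4, -0.1, 0.3]
finger_gap: 0.2
```

Call:
play_rows(deltas=[[[-0.004,0,0],[0,0,0],1],[[-0.004,0,0],[0,0,0],1],[[-0.003,0,0],[0,0,0],1]])

```text
time: 71.1
tool_pos: [592.3, 148.0, 70.0]
tcp_rot: [179.7, -0.7, 98.0]
ft_force: [-1.7, 14.3, -0.5]
finger_gap: 0.3
```

The knob is against its stop at 14 N, well above the detent's 7 N, so it is home. I'll back off and check.

Call:
play_rows(deltas=[[[0.015,0,0],[0,0,0],1],[[0.02,0,0],[0,0,0],1],[[0.01,0,-0.02],[0,0,0],1],[[-0.01,0,-0.04],[0,0,0],1],[[-0.035,0,-0.04],[0,0,0],1],[[-0.035,0,-0.04],[0,0,0],1],[[-0.03,0,-0.02],[0,0,0],1],[[-0.01,0,0],[0,0,0],1]])

```text
time: 72.1
tool_pos: [602.8, 75.3, 242.3]
tcp_rot: [179.4, -0.5, 98.4]
ft_force: [-0.7, 0.3, -0.6]
finger_gap: -0.2
```

Call:
play_rows(deltas=[[[0,0,0],[0,0,0],1],[[0,0,0],[0,0,0],1]])

```text
time: 72.35
tool_pos: [602.2, 76.4, 241.5]
tcp_rot: [179.4, -0.6, 98.4]
ft_force: [0.0, 0.1, 0.7]
finger_gap: 0.1
```

Run:
```python
from h import *
s=r.sense(); print(s["time"],s["tool_pos"],s["tcp_rot"],s["ft_force"])
w=eyes.snapshot("wrist")[...,::-1]; sd=eyes.snapshot("side")[...,::-1]; C=cam("wrist",s)
print("tip home pred",proj(C,[W(-15,30,104),W(15,30,104)]),"out",proj(C,[W(0,90,104)]),"knob home/out",proj(C,[W(0,195,112),W(0,255,112)]))
cv2.imwrite("pics/end.png",np.hstack([cv2.resize(w,(480,360)),cv2.resize(sd[160:280,230:336],(318,360))]))
cv2.imwrite("pics/endw.png",w)
```

```text
72.35 [602.2   76.35 241.54] [179.43  -0.57  98.4 ] [0.03 0.14 0.71]
tip home pred [[294.15 349.53]
 [328.83 349.64]] out [[311.94 285.47]] knob home/out [[312.87 156.47]
 [313.49  67.38]]
```

The picture limit is reached, so the last check is numeric: knob position, tongue edge and the cap's long sides.

Run:
```python
from h import *
w=cv2.imread("pics/endw.png"); b=blob(w.max(2)[:250]<60,(313,156)); print("knob px",b.min(0),b.max(0),"centre rows -> pred home 156, out 67")
g=w.mean(2); print("tongue col profile rows 250-400",g[250:400:6,300:322].mean(1).round())
```

```text
knob px [295 138] [332 173] centre rows -> pred home 156, out 67
tongue col profile rows 250-400 [ 83.  83.  83.  83.  83. 179. 182. 181. 110.  65.  65.  63.  64.  62.
  60.  61.  62.  48.  37.  29.  29.  28.  27.  29.  28.]
```

```bash
python3 -c "
from bench import r
print(r.hand_in())"
```

```text
the job is handed in; nothing more can be done
None
```

The job is done and handed in at about 72 s of the 210 s allowed. I pulled the knob out, stacked the four plates and then the cap on the pad, and pushed the knob home. I never deliberately touched the bushing, sleeve, seals, wrench, flange, orange plate or second cap, but I did not re-measure them at the end.

**Knob out:** The first grip closed over the top of the knob and moved nothing. The real fingertips are about 24 mm (shut) to 36 mm (open) short of the stated TCP, so I gripped lower. The knob then came out 59.6 mm and stopped at about 10 N.

**Pile:**
- Across the pad, the plates and cap are flush with it to within about 1 mm; the first two plates were squeezed square against the pad.
- Lengthwise, the plates vary by about 1.5 mm either way: the first sits about 1.5 mm toward the housing and the third about 1.5 mm away from it. I did not correct this.
- The cap was square on top with its bar upright when I last looked, just after releasing it.

**Knob home:** It stopped at 14 N. In the last wrist picture the knob was within about 1 px of its home position, and the tongue appeared to end where it should over the pile. The 16-picture limit was reached, so I read those values from pixel numbers rather than seeing the finished pile.

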